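Level two gift selections on the counter balance

TASK

Make up two gift selections of equal weight on the green counter balance: move goods from one hanging pan to the other, and add the green-lidded sprinkle jar that leans in the white display stand, until the beam rests level. All five goods (pink pop tin, flat mint tin, brown carton, red carton, green-lidded jar) must end upright on the floor of a pan, none on top of another. Set them down gently, knock nothing over, and leave the red-lidded jar, the tape roll and the bell where they are.

Things in the scene. Friction and masses are not known exactly. Their poses are not given: they have to be found in the camera images.
- balance: Green counter balance, fixed. Origin on the counter under the main pivot; x away from the robot, y left along the beam, z up. In its plane x = 0 two bars run along y: beam (12 mm deep, 16 high, axis z 310, arms 150 mm) and stay bar (8 deep, 12 high, axis z 245). Column 34 mm thick at x = +36. Base 150 x 400 mm, 20 high. Pointer and plate, z 390, show level
- beam (a joint): Beam tilt, rad: 0 = level, stops near -0.062 and +0.062; positive = left pan up, right pan down. Springy and damped: about 0.001 rad per gram of difference, settles in about 2 s. The empty pans balance
- pan_left: Left (+y) steel tray, hung by its far edge. Origin: its pivot on the beam end (150 mm left of the balance's, z 310 when level); same axes, never tilts, rides 9 mm up or down. In this frame: floor z = -250, inside x -127 to +45, y -100 to +100, lip 9 mm; hanger rods at x +44, link plate at x +12. Where goods stand on it does not affect the balance
- pan_right: Right (-y) tray, the same as the left one, origin at its pivot on the right beam end
- stand: White display stand, fixed, 152 mm wide, right of the balance, open side to the balance. Origin on the counter at its middle; x to its back, y across, z up. Two jars lean back 35 deg (0.611 rad) in it side by side, 80 mm apart: each foot centre at x -19, y +40 or -40, z 35, its top towards +x; back sheet reaches 78 mm up the jar, 14 mm ribs beside the lowest 36 mm, 10 mm lip in front
- pop_tin: Pink printed round tin, 70 mm across (grip body 67 mm), 102 mm high, 270 g. Origin at the centre of its underside, z up. Stands at the back of one pan, under the bars
- mint_tin: Flat tin, blue and white, 65 x 102 x 20 mm, 60 g, lying flat at the back of the other pan, long side along the beam. Origin at the centre of its underside, z up, y along the long side
- brown_carton: Brown carton, 55 mm along its x, 63 mm along its y, 102 mm high, 160 g. Origin at the centre of its underside, z up. Starts at the front of one pan, about 80 mm in front of the bars, its x nearly along the beam
- red_carton: Red carton, 49 mm along its x, 73 mm along its y, 122 mm high (straight sides to 88 mm, soft gable above: grip the sides), also 160 g. Origin at the centre of its underside, z up. Starts at the front of the other pan, its x nearly along the beam
- jar_green: Sprinkle jar with green lid, round, 45 mm across, 96 mm high, 110 g. Origin at the centre of its underside, z along its axis to the lid. Starts leaning back in one of the two lanes of the stand
- jar_red: Sprinkle jar with red lid, same size, in the other lane of the stand; a bystander. Origin at the centre of its underside, z to the lid
- tape_roll: Roll of brown tape, 93 mm across, 48 mm high, lying on the counter at the far left; a bystander. Origin at the centre of its underside
- call_bell: Silver counter bell with black foot, 76 mm across, 53 mm high, behind the right pan; a bystander. Origin at the centre of its underside

How it is judged:
By the outcome, as a careful person would: the job done as asked, in the order asked, and still so for the second after the job is handed in, with the robot touching nothing.
It also fails if it takes over 67 s, if anything falls off the work surface, if the arm or the gripper's body presses on something with over 40 N, if the wrist force passes 120 N, or if a joint passes its speed limit or range.

ROBOT

A 7-joint arm with a two-finger parallel gripper is mounted at the origin on a cart in front of the work surface, level with it; the furniture and walls round the work are solid. World frame = base frame: x ahead of the robot, y to its left, z up, the work surface at z = 0. Lengths are in m, angles in rad, forces in N, time in s.
With the tool pointing down it reaches from about 0.425 to 1.025 m from the base axis. Payload 9.4 kg.
Tool frame: the origin (TCP) lies at the very end of the fingers, on their centre line; the grasp point (between the pads) lies 19 mm behind it; z points along the fingers, y is the line along which they close (so a half turn about z gives the same grasp; the last joint's range is limited). The gripper opens to 93 mm and grips with 3 to 60 N. Pads are 15 mm wide; open, the fingers measure 128 mm over their backs; the gripper's body (75 mm by 188 mm) begins 65 mm behind the grasp point.
Start: joints at [1.2, 0.599, -0.003, 1.599, 0.002, 0.943, -0.08], TCP at [0.21, -0.694, 0.219] pointing down, gripper open.
Joint ranges: [-2.57, 2.57], [-0.35, 1.97], [-1.29, 1.29], [0.11, 2.56], [-1.05, 4.19], [0.11, 1.86], [-2.63, 2.63]. Speed limits (rad/s): [2.22, 2.22, 3.01, 3.01, 3.14, 3.14, 3.14].

INTERFACE

Orientations are given as a unit quaternion [x, y, z, w].
In Python, from cell import * gives the robot as it stands. The module is installed in compiled form; this text tells all that it offers.
- The arm moves only by the tool send_rows, never from a script. Its arguments are lists of equal length, an entry for each row: "rotation": the turn, a rotation vector about the tool's x, y, z in degrees, a list of three; "xyz": the shift along the tool's x, y, z in m, a list of three; "fingers": the finger opening in m, from 0 to 0.093. In form: {"rotation": [[wx, wy, wz], ...], "xyz": [[dx, dy, dz], ...], "fingers": [fingers, ...]}. A call has exactly 5 rows; each row shifts and turns the commanded pose from where the row before left it, along the tool's axes as they then stand; what a row does not reach is not made up. A row lasts 1/12 s, in which the tool goes at most 41.7 mm and 7.16 degrees, less where a joint would pass 70% of its speed; a pose out of reach is approached as far as the arm can. A call is refused whole if a number of a shift passes 0.0417 or a number of a turn 7.16, either way. A call with a gripper value outside its range is refused whole. The fingers move at their own pace and stop on an object; "squeeze" is the grip in N (left out, the last holds). Time passes only in rows, so rows that do not move let the fingers close, or fill a call up. It gives the time, the measured TCP pose, the force, the opening and the grip force at its end, in the units of the state.
- get_obs(): the state, without advancing time (a new reading comes with each control period).
- grab_frame(name): name is "side" or "top" or "wrist"; returns a dict with "pixels" (420x560x3 uint8, red, green, blue), "depth" (420x560 float32, m along the optical axis (not along the pixel's ray), 0 where there is no reading), "K" (3x3 intrinsics, pixels), "xyz" and "rotation" of the camera in the world. Camera axes: x right, y up, looking along -z (the intrinsics and any distortion apply to the point x, -y, -z); pixel columns grow to the right and rows downward; lengths in m; the calibration is good to about 2 mm. A picture is of the moment at which its call begins.
- sign_off(): hands the job in; it is judged then, once.
The state is a dict: "time": time; "q": joint angles; "qd": joint speeds; "tau": joint torques, N m; "tool_pos": TCP position; "tcp_rot": TCP orientation; "force": force on the tool from outside, world axes, zero at the start; "ft_torque": the same for the moment, N m; "opening": opening from 0.0 (shut) to 1.0 (fully open); "finger_force": force on a finger pad.
Only numpy, scipy, OpenCV 4.12 (cv2) and the standard library are available. Lean on these libraries where they do the work, as an engineer would, in place of code of your own. Each camera call takes 0.05 s, during which the arm holds its last target. There are 200 camera calls.

## Working session

There is one attempt and no reset: what is moved stays moved. The work goes in short steps, Python scripts to look and compute and a tool call to move; the robot and the scene stay as the last step left them, time stands still between calls to the robot, and variables do not carry over. Pictures are saved under pics/ and viewed, at most 10 in all, crops included, and the job is handed in when it is done.

Besides the shell and the picture viewer there is one more tool, called after "Call:" as name(argument=value, ...) on one line, values as JSON. send_rows: Moves the arm, as the interface text tells. Its arguments: {"type":"object","properties":{"rotation":{"type":"array","items":{"type":"array","items":{"type":"number"}}},"xyz":{"type":"array","items":{"type":"array","items":{"type":"number"}}},"fingers":{"type":"array","items":{"type":"number"}},"squeeze":{"type":"number"}},"required":["rotation","xyz","fingers"]}

```bash
mkdir -p pics; cat > h.py <<'E'
from cell import *
import numpy as np, cv2
from scipy.spatial.transform import Rotation as R
def snap(name,fn=None):
    f=grab_frame(name); 
    if fn: cv2.imwrite('pics/'+fn,f['pixels'][:,:,::-1])
    return f
def cloud(f):
    d=f['depth']; K=f['K']; v,u=np.mgrid[:d.shape[0],:d.shape[1]]
    p=np.stack([(u-K[0,2])/K[0,0]*d,-(v-K[1,2])/K[1,1]*d,-d],-1)
    r=np.array(f['rotation'])
    r=r if r.shape==(3,3) else R.from_quat(r).as_matrix()
    P=p@r.T+np.array(f['xyz']); P[d==0]=np.nan
    return P
E
python3 - <<'E'
from h import *
o=get_obs(); print({k:np.round(v,3) for k,v in o.items()})
for n in('side','top'):
    f=snap(n,n+'1.png'); print(n,f['K'],f['xyz'],f['rotation'],{k for k in f}); np.savez(n+'1.npz',P=cloud(f),px=f['pixels'])
E
```

```text
{'time': np.float64(0.0), 'q': array([ 1.2  ,  0.6  , -0.003,  1.6  ,  0.002,  0.943, -0.08 ]), 'qd': array([ 0.   , -0.002, -0.   , -0.002,  0.001,  0.001,  0.001]), 'tau': array([-0.0000e+00, -7.6509e+01,  1.4970e+00, -2.5236e+01, -5.2000e-02,
        1.7000e-02,  0.0000e+00]), 'tool_pos': array([ 0.21 , -0.693,  0.218]), 'tcp_rot': array([ 0.989,  0.146, -0.   , -0.001]), 'force': array([ 0.195, -0.246, -0.182]), 'ft_torque': array([ 0.028, -0.   , -0.029]), 'finger_force': np.float64(0.0), 'opening': np.float64(0.999)}
side [[537.12804567   0.         279.12369842]
 [  0.         537.12804567 207.12215417]
 [  0.           0.           1.        ]] [ 0.4991416  -1.02399531  1.13913522] [ 0.41219769 -0.00157853 -0.02734094  0.91068274] {'K', 'depth', 'pixels', 'xyz', 'rotation'}
top [[475.0025693    0.         277.56111283]
 [  0.         475.0025693  216.29028437]
 [  0.           0.           1.        ]] [0.42586079 0.05251328 1.61350463] [-0.0323364   0.02272059  0.71670853 -0.69625212] {'K', 'depth', 'pixels', 'xyz', 'rotation'}
```

View pics/side1.png

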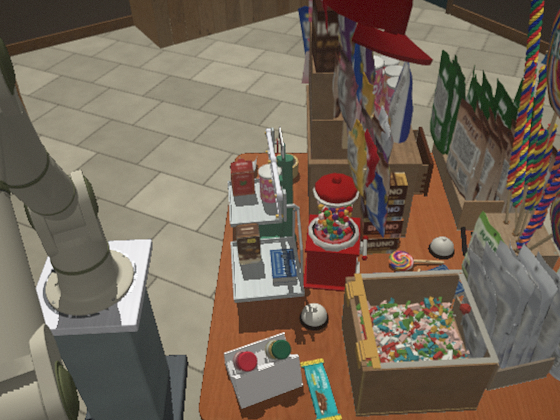

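View pics/top1.png

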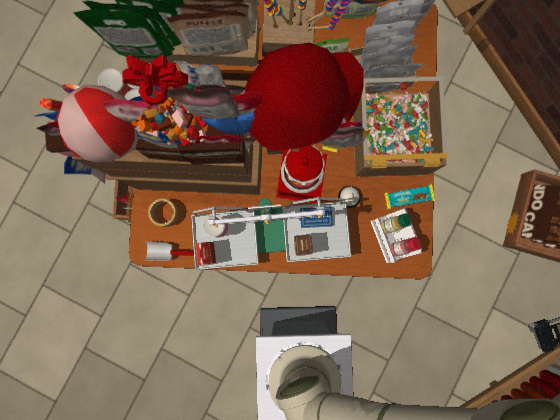

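The side view shows the stand at about (262,368), with the red jar at (247,360) and the green jar at (280,349). The right pan holds the brown carton (247,240) and the mint tin (284,263). The left pan holds the red carton (243,175) and the pop tin (268,190). The top view agrees: red carton (206,254), pop tin (215,226), brown carton (303,244), mint tin (318,217), green lid (398,222), red lid (406,247).

Plan: move the red carton to the right pan (60+160+160 g), then put the jar in the left pan (270+110 g).

```bash
python3 - <<'E'
from h import *
for n in('side','top'):
    d=np.load(n+'1.npz');P=d['P'];C=d['px'].astype(int)
    x,y,z=P[...,0],P[...,1],P[...,2]
    # box on counter
    box=(x>.4)&(x<.85)&(y>-.55)&(y<.5)
    print(n,'counter z',np.nanmedian(z[box&(abs(z)<.012)]))
    hsv=cv2.cvtColor(d['px'],cv2.COLOR_RGB2HSV)
    def top(name,x0,x1,y0,y1,z0,z1,extra=True):
        m=(x>x0)&(x<x1)&(y>y0)&(y<y1)&(z>z0)&(z<z1)&extra
        if m.sum()<8: print(name,m.sum());return
        q=P[m]; r=cv2.minAreaRect((q[:,:2]*1000).astype(np.float32))
        print(name,m.sum(),'mean',q.mean(0).round(4),'rect',np.round(r[0],1),np.round(r[1],1),round(r[2],1),'z',np.percentile(q[:,2],[2,50,98]).round(4))
    H,S,V=hsv[...,0],hsv[...,1],hsv[...,2]
    pix={'side':dict(red=(175,243),pop=(190,268),brown=(232,247),mint=(263,284),gj=(349,280),rj=(360,247)),'top':dict(red=(254,206),pop=(226,215),brown=(242,303),mint=(217,318),gj=(222,398),rj=(247,406))}[n]
    for k,(v,u) in pix.items(): print(k,P[v,u].round(3),d['px'][v,u])
    np.set_printoptions(suppress=True)
    top('beam',.4,1,-.4,.4,.285,.34)
    top('brown',.5,.65,-.2,0.05,.145,.2,)
    top('redc',.5,.65,.1,.45,.14,.21)
    top('pop',.62,.85,.1,.45,.13,.2)
    top('mint',.6,.8,-.25,0.05,.06,.1,(S>80))
    top('pans',.4,.85,-.3,.4,.045,.08,(S<60))
    st=(x>.45)&(x<.8)&(y<-.2)&(y>-.5)
    top('green',.45,.8,-.5,-.2,.08,.2,(H>40)&(H<90)&(S>80))
    top('redj',.45,.8,-.5,-.2,.08,.2,((H<8)|(H>170))&(S>120))
E
```

```text
side counter z -0.0002789805345508878
red [0.435 0.279 0.131] [108  59  54]
pop [0.509 0.236 0.102] [121  94 101]
brown [ 0.448 -0.015  0.171] [133 107  87]
mint [ 0.541 -0.054  0.089] [77 83 84]
gj [ 0.516 -0.334  0.112] [43 77 57]
rj [ 0.443 -0.358  0.112] [145  43  51]
beam 3358 mean [0.6759 0.0475 0.3121] rect [737.9 -28.9] [429.6 734.9] 9.7 z [0.2866 0.3131 0.3378]
brown 544 mean [ 0.6209 -0.0331  0.1613] rect [612.6 -40.8] [ 77.1 177.3] 3.5 z [0.1453 0.1583 0.1978]
redc 262 mean [0.5711 0.2074 0.1616] rect [572.1 213.3] [137.8 226.4] 3.7 z [0.141  0.1524 0.2074]
pop 168 mean [0.6684 0.1357 0.1557] rect [668.  158.8] [107.2 215.6] 41.3 z [0.1306 0.1516 0.1959]
mint 717 mean [ 0.6883 -0.0812  0.0817] rect [ 738.8 -100.5] [227.5 252. ] 22.8 z [0.0609 0.0831 0.0993]
pans 4307 mean [ 0.4818 -0.0018  0.0628] rect [585.7  25.2] [371.2 649.7] 0.0 z [0.0461 0.0669 0.0788]
green 601 mean [ 0.6493 -0.3089  0.1155] rect [ 649. -301.] [301.9 191.6] 0.0 z [0.1018 0.1163 0.1256]
redj 313 mean [ 0.6715 -0.3386  0.1161] rect [ 630.9 -355.7] [344.8 169.1] 24.0 z [0.1025 0.1167 0.1249]
top counte
[... 378 characters left out ...]
 [ 0.6251 -0.0122  0.1581] rect [613.9 -36.8] [ 78.4 170. ] 3.1 z [0.1456 0.1566 0.1933]
redc 554 mean [0.5889 0.2746 0.1694] rect [571.6 290.3] [311.6 141.3] 86.8 z [0.1422 0.1597 0.2084]
pop 328 mean [0.6425 0.2773 0.1639] rect [643.5 272.9] [104.5 337.2] 14.8 z [0.1313 0.1649 0.1975]
mint 149 mean [ 0.6826 -0.1461  0.0816] rect [675.7 -97.5] [104.1 311.7] 21.1 z [0.0605 0.0821 0.0978]
pans 4676 mean [0.4822 0.0611 0.0625] rect [514.7  28. ] [228.9 654.9] 0.1 z [0.047  0.0641 0.0783]
green 354 mean [ 0.6701 -0.3109  0.1185] rect [ 651.1 -329.2] [300.4 208.8] 1.3 z [0.103  0.1192 0.1305]
redj 241 mean [ 0.6808 -0.3352  0.1179] rect [ 626.6 -309.1] [196.1 335.8] 77.9 z [0.0897 0.1197 0.1298]
```

```bash
python3 - <<'E'
from h import *
np.set_printoptions(suppress=True)
for n in('side','top'):
    d=np.load(n+'1.npz');P=d['P']; x,y,z=P[...,0],P[...,1],P[...,2]
    H,S,V=cv2.split(cv2.cvtColor(d['px'],cv2.COLOR_RGB2HSV)); print('==',n)
    def top(name,x0,x1,y0,y1,z0,z1,e=True):
        m=(x>x0)&(x<x1)&(y>y0)&(y<y1)&(z>z0)&(z<z1)&e
        if m.sum()<8: print(name,m.sum());return
        q=P[m]; r=cv2.minAreaRect((q[:,:2]*1000).astype(np.float32))
        print(name,m.sum(),'mean',q.mean(0).round(4),'rect',np.round(r[0],1),np.round(r[1],1),round(r[2],1),'zpct',np.percentile(q[:,2],[2,50,98]).round(4)); return q
    q=top('beam',.48,.57,-.15,.29,.29,.34)
    if q is not None:
        k=abs(q[:,0]-np.median(q[:,0]))<.008; print('  x=a+by',np.polyfit(q[k,1],q[k,0],1),'z',np.polyfit(q[k,1],q[k,2],1), 'ends',q[k,1].min(),q[k,1].max())
    top('brown top',.41,.5,-.08,0.06,.163,.18)
    top('brown all',.41,.5,-.08,0.06,.10,.18)
    top('red gable',.39,.49,.22,.36,.145,.19)
    top('red all',.39,.49,.22,.36,.09,.19)
    top('pop',.48,.58,.18,.32,.135,.165)
    top('mint',.48,.58,-.18,0.06,.07,.1,(z<.095))
    top('floorL',.39,.47,.13,.22,.03,.08)
    top('floorR',.39,.47,-.2,-.08,.03,.08)
    top('lipsL',.38,.6,.1,.38,.035,.075)
    top('lipsR',.38,.6,-.22,.07,.055,.085)
    top('greenlid',.46,.58,-.40,-.25,.08,.16,(H>40)&(H<95)&(S>80))
    top('redlid',.38,.5,-.42,-.28,.08,.16,((H<8)|(H>170))&(S>110))
    top('stand',.36,.6,-.45,-.2,.01,.2,(S<40)&(V>120))
    # object footprints heightmap extremes for objects behind
    m=(x>.55)&(x<.8)&(y>-.5)&(y<.4)&(z>.25); print('obst x min z>.25',P[m][:,0].min().round(3) if m.any() else None)
E
```

```text
== side
beam 692 mean [0.5346 0.075  0.3155] rect [540.5  98.6] [ 58.4 325. ] 1.4 zpct [0.2925 0.3173 0.3316]
  x=a+by [-0.012402    0.53079312] z [-0.06233468  0.3224223 ] ends -0.06403686476870973 0.2607672303589168
brown top 334 mean [ 0.4493 -0.0092  0.1691] rect [449.5  -7.4] [59.9 58.8] 5.5 zpct [0.1638 0.1691 0.1737]
brown all 744 mean [ 0.45   -0.0217  0.1493] rect [449.2  -8. ] [62.2 60.1] 2.8 zpct [0.1034 0.1583 0.1729]
red gable 228 mean [0.4362 0.2934 0.1559] rect [448.7 285.6] [50.  98.9] 71.1 zpct [0.1457 0.1551 0.1692]
red all 622 mean [0.4362 0.2846 0.1324] rect [444.1 286.2] [ 51.7 111.6] 72.8 zpct [0.0912 0.1354 0.1672]
pop 209 mean [0.5094 0.2623 0.1493] rect [516.5 265.8] [73.1 68.1] 68.0 zpct [0.1371 0.1501 0.1549]
mint 1325 mean [ 0.5351 -0.0607  0.0823] rect [529.9 -49.8] [ 99.6 217.3] 0.2 zpct [0.0702 0.0855 0.0929]
floorL 452 mean [0.4288 0.1805 0.0515] rect [431.1 177. ] [79.2 85.6] 0.9 zpct [0.0448 0.0505 0.0629]
floorR 576 mean [ 0.4382 -0.1214  0.0698] rect [ 438.1 -121. ] [64.2 81.8] 1.3 zpct [0.0642 0.069  0.0794]
lipsL 1694 mean [0.458  0.2212 0.0524] 
[... 1442 characters left out ...]
] 89.5 zpct [0.0461 0.0533 0.0668]
floorR 419 mean [ 0.4397 -0.1177  0.0717] rect [ 438.4 -118.7] [62.1 79. ] 2.4 zpct [0.0636 0.0719 0.079 ]
lipsL 2484 mean [0.4706 0.2376 0.0541] rect [476.4 263. ] [180.  237.7] 3.0 zpct [0.0448 0.0533 0.0679]
lipsR 2426 mean [ 0.4845 -0.0602  0.0725] rect [493.6 -50.8] [180.  208.2] 3.2 zpct [0.0645 0.0721 0.0839]
greenlid 137 mean [ 0.52   -0.326   0.1171] rect [ 519.8 -328.9] [37.9 41.9] 0.8 zpct [0.1054 0.1168 0.1287]
redlid 201 mean [ 0.4426 -0.3461  0.1113] rect [ 442.3 -345.3] [38.4 58.4] 16.6 zpct [0.0872 0.1145 0.1289]
stand 919 mean [ 0.4709 -0.3042  0.0543] rect [ 475.3 -322.6] [149.6 125.5] 18.9 zpct [0.0127 0.0557 0.0894]
obst x min z>.25 0.55
```

```bash
python3 - <<'E'
import cv2
a=cv2.imread('pics/side1.png')[140:320,215:315]; b=cv2.imread('pics/top1.png')[195:275,185:435]
a=cv2.resize(a,None,fx=3.3,fy=3.3,interpolation=cv2.INTER_CUBIC)
c=cv2.imread('pics/side1.png')[325:415,215:315]; c=cv2.resize(c,None,fx=4.4,fy=4.4,interpolation=cv2.INTER_CUBIC)
import numpy as np
W=np.zeros((600,780,3),'uint8'); W[:594,:330]=a; W[:396,335:775]=c; b=cv2.resize(b,(440,141)); W[420:561,335:775]=b
cv2.imwrite('pics/crop1.png',W)
E
```

```text
(no output)
```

View pics/crop1.png

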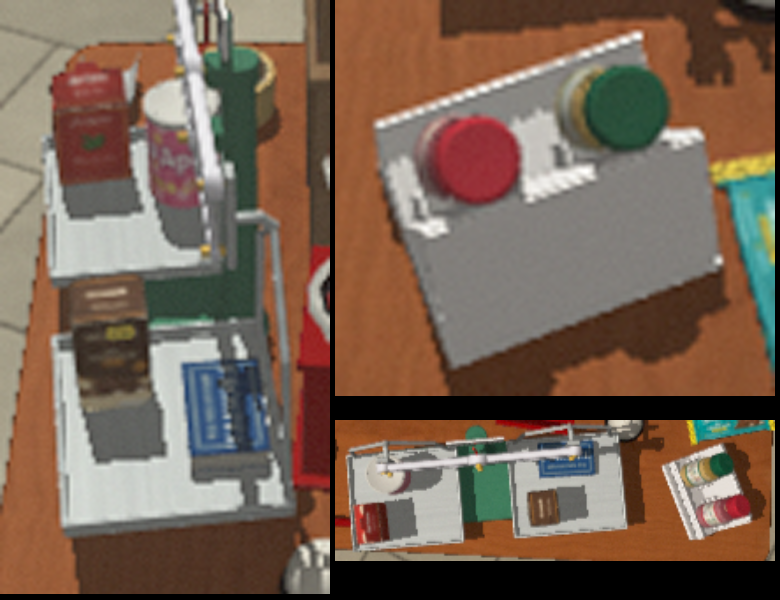

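The crop confirms the left pan has the red carton at the front and the pop tin at the back. The right pan has free floor to the -y side of the brown carton. The green jar is in the far lane of the stand and leans towards -y.

```bash
python3 - <<'E'
from h import *
np.set_printoptions(suppress=True,precision=4)
for n in('side','top'):
    d=np.load(n+'1.npz');P=d['P']; x,y,z=P[...,0],P[...,1],P[...,2]
    H,S,V=cv2.split(cv2.cvtColor(d['px'],cv2.COLOR_RGB2HSV)); print('==',n)
    red=((H<10)|(H>165))&(S>90)
    def big(m):
        k,l,s,c=cv2.connectedComponentsWithStats(m.astype('uint8')); i=1+np.argmax(s[1:,4]); return l==i
    m=big(red&(x>.38)&(x<.49)&(y>.2)&(y<.36)&(z>.07)); q=P[m]
    for z0,z1 in((.08,.11),(.11,.135),(.135,.15),(.15,.18)):
        k=(q[:,2]>z0)&(q[:,2]<z1)
        if k.sum()>8: r=cv2.minAreaRect((q[k,:2]*1000).astype(np.float32)); print('red',z0,k.sum(),np.round(r[0],1),np.round(r[1],1),round(r[2],1),'x',np.percentile(q[k,0],[2,98]),'y',np.percentile(q[k,1],[2,98]))
    blue=(H>95)&(H<125)&(S>90)
    m=big(blue&(x>.45)&(x<.6)&(y>-.2)&(y<.1)&(z>.07)&(z<.11)); r=cv2.minAreaRect((P[m][:,:2]*1000).astype(np.float32)); print('mint',m.sum(),r)
    th=np.deg2rad(17.5); a=np.array([np.sin(.611)*np.sin(th),-np.sin(.611)*np.cos(th),np.cos(.611)])
    yb=np.array([np.cos(th),np.sin(th),0]); b=np.cross(yb,a)
    for nm,mm in(('green',(H>40)&(H<95)&(S>80)&(x>.46)&(x<.58)&(y>-.4)&(y<-.25)&(z>.08)),('redj',red&(x>.38)&(x<.5)&(y>-.42)&(y<-.28)&(z>.08))):
        q=P[big(mm)]; h=q@a; t=np.percentile(h,85); k=abs(h-t)<.004
        qq=q[k]; A=np.c_[qq@yb,qq@b]; (c,rad)=cv2.minEnclosingCircle((A*1000).astype(np.float32))
        C=np.array(c)/1000; T=C[0]*yb+C[1]*b+t*a
        s=np.linalg.svd(qq-qq.mean(0))[2][2]; s*=np.sign(s[2])
        print(nm,k.sum(),'top',T,'rad',rad,'foot',T-.096*a,'normal',s)
    # pan outlines: grey edges of stand front
E
```

```text
== side
red 0.08 143 [431.7 278.4] [66.7 14.7] 3.8 x [0.3993 0.4641] y [0.2725 0.2848]
red 0.11 150 [432.7 290.7] [71. 38.] 0.9 x [0.3986 0.4661] y [0.2732 0.2891]
red 0.135 121 [426.7 288.7] [37.4 77.2] 72.5 x [0.3995 0.4635] y [0.2748 0.2996]
red 0.15 146 [430.3 296.5] [65.8 31.6] 9.2 x [0.4003 0.4616] y [0.2833 0.3107]
mint 226 ((522.5875854492188, -52.21001434326172), (34.96950912475586, 104.49765014648438), 4.784521102905273)
green 207 top [ 0.5189 -0.3373  0.1157] rad 20.43225860595703 foot [ 0.5024 -0.2848  0.0371] normal [ 0.1842 -0.55    0.8146]
redj 230 top [ 0.4441 -0.3627  0.1156] rad 20.91048240661621 foot [ 0.4275 -0.3102  0.037 ] normal [ 0.1843 -0.549   0.8153]
== top
red 0.08 26 [436.6 281.2] [64.5  2.5] 5.1 x [0.406  0.4684] y [0.2788 0.2852]
red 0.11 33 [436.4 281.3] [63.3  2.5] 5.8 x [0.407  0.4659] y [0.2783 0.2852]
red 0.135 140 [433.2 304.3] [68.6 45.7] 6.1 x [0.4003 0.4658] y [0.2804 0.3265]
red 0.15 167 [432.9 302.9] [67.3 38. ] 5.0 x [0.4003 0.4646] y [0.2876 0.3174]
mint 283 ((539.7056884765625, -52.78530502319336), (59.15105438232422, 101.9575424194336), 2.0972626209259033)
green 77 top [ 0.521  -0.3325  0.1189] rad 20.626142501831055 foot [ 0.5044 -0.28    0.0402] normal [ 0.1855 -0.582   0.7918]
redj 88 top [ 0.444  -0.3588  0.1188] rad 21.653223037719727 foot [ 0.4275 -0.3063  0.0402] normal [ 0.2078 -0.5472  0.8108]
```

```bash
cat >> h.py <<'E'
def pose(yaw,tilt_az=0,tilt=0):
    """tool down, tool x at yaw (deg); then whole tool leant so its back goes towards azimuth tilt_az"""
    b=R.from_euler('z',yaw,degrees=True)*R.from_euler('x',180,degrees=True)
    az=np.deg2rad(tilt_az); ax=np.array([-np.sin(az),np.cos(az),0])
    return R.from_rotvec(ax*np.deg2rad(tilt))*b
def plan(wps,start=None):
    o=get_obs(); p=np.array(o['tool_pos']); r=R.from_quat(o['tcp_rot'])
    if start: p,r=np.array(start[0]),start[1]
    rows=[]
    for (tp,tr,f,n) in wps:
        tp=np.array(tp)
        for i in range(n):
            k=n-i
            s=np.round(r.inv().apply((tp-p)/k),3)
            w=np.round((r.inv()*tr).as_rotvec(degrees=True)/k,1)
            if abs(s).max()>.0417 or np.linalg.norm(s)>.0417 or np.linalg.norm(w)>7.16: print('TOO FAST',s,w)
            p=p+r.apply(s); r=r*R.from_rotvec(w,degrees=True); rows.append((w,s,f))
    while len(rows)%5: rows.append((np.zeros(3),np.zeros(3),rows[-1][2]))
    for i in range(0,len(rows),5):
        q=rows[i:i+5]
        print('rot',[[float(v)+0 for v in a[0]] for a in q],'xyz',[[float(v)+0 for v in a[1]] for a in q],'f',[a[2] for a in q])
    print('end',p.round(4))
def state():
    o=get_obs(); r=R.from_quat(o['tcp_rot']).as_matrix()
    print('t',round(float(o['time']),2),'p',np.round(o['tool_pos'],4),'xyaw',round(np.degrees(np.arctan2(r[1,0],r[0,0])),2),'z',r[:,2].round(3),'F',np.round(o['force'],1),'op',round(float(o['opening'])*93,1),'ff',round(float(o['finger_force']),1),'q',np.round(o['q'],2))
E
python3 - <<'E'
from h import *
A=pose(4.5)
plan([([.43,-.40,.30],A,.093,10),([.455,-.05,.30],A,.093,9),([.4335,.3035,.28],A,.093,10),([.4335,.3035,.24],A,.093,1)])
E
```

```text
rot [[0.0, 0.0, 1.2], [0.0, 0.0, 1.2], [0.0, 0.0, 1.2], [0.0, 0.0, 1.2], [0.0, 0.0, 1.3]] xyz [[0.03, -0.022, -0.008], [0.029, -0.022, -0.008], [0.029, -0.023, -0.008], [0.028, -0.024, -0.008], [0.028, -0.024, -0.008]] f [0.093, 0.093, 0.093, 0.093, 0.093]
rot [[0.0, 0.0, 1.2], [0.0, 0.0, 1.3], [0.0, 0.0, 1.2], [0.0, 0.0, 1.3], [-0.1, 0.0, 1.2]] xyz [[0.027, -0.025, -0.008], [0.026, -0.025, -0.008], [0.026, -0.026, -0.009], [0.025, -0.026, -0.008], [0.025, -0.027, -0.009]] f [0.093, 0.093, 0.093, 0.093, 0.093]
rot [[0.0, 0.0, 0.0], [0.0, 0.0, 0.0], [0.0, 0.0, 0.0], [0.0, 0.0, 0.0], [0.0, 0.0, 0.0]] xyz [[0.006, -0.039, 0.0], [0.006, -0.038, 0.0], [0.006, -0.039, 0.0], [0.006, -0.038, 0.0], [0.006, -0.039, 0.0]] f [0.093, 0.093, 0.093, 0.093, 0.093]
rot [[0.0, 0.0, 0.0], [0.0, 0.0, 0.0], [0.0, 0.0, 0.0], [0.0, 0.0, 0.0], [0.0, 0.0, 0.0]] xyz [[0.006, -0.038, 0.0], [0.006, -0.039, 0.0], [0.005, -0.038, 0.0], [0.006, -0.039, 0.0], [0.001, -0.035, 0.002]] f [0.093, 0.093, 0.093, 0.093, 0.093]
rot [[0.0, 0.0, 0.0], [0.0, 0.0, 0.0], [0.0, 0.0, 0.0], [0.0, 0.0, 0.0], [0.0, 0.0, 0.0]] xyz [[0.001, -0.035, 0.002], [0.001, -0.036, 0.002], [0.0, -0.035, 0.002], [0.001, -0.036, 0.002], [0.0, -0.035, 0.002]] f [0.093, 0.093, 0.093, 0.093, 0.093]
rot [[0.0, 0.0, 0.0], [0.0, 0.0, 0.0], [0.0, 0.0, 0.0], [0.0, 0.0, 0.0], [0.0, 0.0, 0.0]] xyz [[0.001, -0.036, 0.002], [0.0, -0.035, 0.002], [0.001, -0.036, 0.002], [0.0, -0.035, 0.002], [0.0, 0.0, 0.04]] f [0.093, 0.093, 0.093, 0.093, 0.093]
end [0.4332 0.3034 0.2398]
```

Call:
send_rows(rotation=[[0, 0, 1.2], [0, 0, 1.2], [0, 0, 1.2], [0, 0, 1.2], [0, 0, 1.3]], xyz=[[0.03, -0.022, -0.008], [0.029, -0.022, -0.008], [0.029, -0.023, -0.008], [0.028, -0.024, -0.008], [0.028, -0.024, -0.008]], fingers=[0.093, 0.093, 0.093, 0.093, 0.093])

```text
time: 0.52
tool_pos: [0.3213, -0.5449, 0.2585]
tcp_rot: [0.996, 0.093, -0.0, -0.0]
force: [0.7, -0.1, 0.4]
opening: 0.999
finger_force: 0.0
```

Call:
send_rows(rotation=[[0, 0, 1.2], [0, 0, 1.3], [0, 0, 1.2], [0, 0, 1.3], [0, 0, 1.2]], xyz=[[0.027, -0.025, -0.008], [0.026, -0.025, -0.008], [0.026, -0.026, -0.009], [0.025, -0.026, -0.008], [0.025, -0.027, -0.009]], fingers=[0.093, 0.093, 0.093, 0.093, 0.093])

```text
time: 0.93
tool_pos: [0.4305, -0.3987, 0.3007]
tcp_rot: [0.999, 0.039, -0.0, -0.0]
force: [-0.0, -0.7, 0.4]
opening: 1.001
finger_force: 0.0
```

Call:
send_rows(rotation=[[0, 0, 0], [0, 0, 0], [0, 0, 0], [0, 0, 0], [0, 0, 0]], xyz=[[0.006, -0.039, 0], [0.006, -0.038, 0], [0.006, -0.039, 0], [0.006, -0.038, 0], [0.006, -0.039, 0]], fingers=[0.093, 0.093, 0.093, 0.093, 0.093])

```text
time: 1.35
tool_pos: [0.4442, -0.2038, 0.3005]
tcp_rot: [0.999, 0.039, -0.0, 0.0]
force: [1.5, -0.7, -0.3]
opening: 1.001
finger_force: 0.0
```

Call:
send_rows(rotation=[[0, 0, 0], [0, 0, 0], [0, 0, 0], [0, 0, 0], [0, 0, 0]], xyz=[[0.006, -0.038, 0], [0.006, -0.039, 0], [0.005, -0.038, 0], [0.006, -0.039, 0], [0.001, -0.035, 0.002]], fingers=[0.093, 0.093, 0.093, 0.093, 0.093])

```text
time: 1.77
tool_pos: [0.4539, -0.0128, 0.2989]
tcp_rot: [0.999, 0.04, 0.0, -0.0]
force: [1.1, 0.1, -1.0]
opening: 0.999
finger_force: 0.0
```

Call:
send_rows(rotation=[[0, 0, 0], [0, 0, 0], [0, 0, 0], [0, 0, 0], [0, 0, 0]], xyz=[[0.001, -0.035, 0.002], [0.001, -0.036, 0.002], [0, -0.035, 0.002], [0.001, -0.036, 0.002], [0, -0.035, 0.002]], fingers=[0.093, 0.093, 0.093, 0.093, 0.093])

```text
time: 2.18
tool_pos: [0.4421, 0.1631, 0.2885]
tcp_rot: [0.999, 0.04, -0.0, 0.0]
force: [1.0, -0.6, 0.7]
opening: 1.0
finger_force: 0.0
```

Call:
send_rows(rotation=[[0, 0, 0], [0, 0, 0], [0, 0, 0], [0, 0, 0], [0, 0, 0]], xyz=[[0.001, -0.036, 0.002], [0, -0.035, 0.002], [0.001, -0.036, 0.002], [0, -0.035, 0.002], [0, 0, 0.01]], fingers=[0.093, 0.093, 0.093, 0.093, 0.093])

```text
time: 2.6
tool_pos: [0.4323, 0.3108, 0.2714]
tcp_rot: [0.999, 0.043, 0.001, -0.003]
force: [0.2, 0.7, 0.4]
opening: 1.001
finger_force: 0.0
```

```bash
python3 - <<'E'
from h import *
state()
f=snap('wrist','w1.png'); print(f['xyz'],f['K'][0]); P=cloud(f); x,y,z=P[...,0],P[...,1],P[...,2]
H,S,V=cv2.split(cv2.cvtColor(f['pixels'],cv2.COLOR_RGB2HSV))
red=((H<10)|(H>165))&(S>80)&(z>.06)&(z<.19)&(x>.36)&(x<.5)&(y>.24)&(y<.37)
for a,b in((.06,.1),(.1,.135),(.135,.155),(.155,.19)):
    q=P[red&(z>a)&(z<b)]
    if len(q)>9: print(a,len(q),cv2.minAreaRect((q[:,:2]*1000).astype(np.float32)),np.percentile(q[:,2],[2,98]))
E
```

```text
t 2.6 p [0.4323 0.3108 0.2714] xyaw 4.94 z [ 0.001  0.005 -1.   ] F [0.2 0.7 0.4] op 93.1 ff 0.0 q [-0.47  0.32 -0.34  1.97  0.13  0.87 -2.36]
[0.51448019 0.31706932 0.43792168] [341.48241822   0.         281.82172705]
0.06 112 ((467.13616943359375, 308.5591735839844), (1.2829324007034302, 41.03383255004883), 5.199254512786865) [0.07398171 0.0994028 ]
0.1 284 ((466.7686767578125, 308.56634521484375), (1.6100949048995972, 41.81315231323242), 5.196301460266113) [0.10058052 0.1333161 ]
0.135 2272 ((431.82122802734375, 305.7883605957031), (69.79430389404297, 43.85564041137695), 5.123964309692383) [0.1381229  0.15428664]
0.155 1001 ((431.8722229003906, 304.1981201171875), (67.48265075683594, 18.08308982849121), 3.9119036197662354) [0.1553     0.17201803]
```

View pics/w1.png

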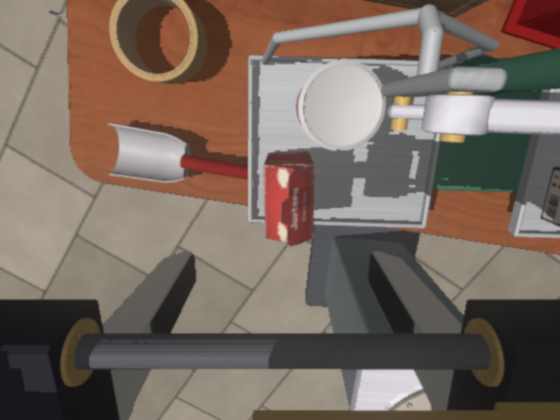

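The wrist view shows the red carton centred at about (289,200). That puts it near (0.431, 0.306) with a yaw of about 5°. It is clear of the pop tin at (340,107).

```bash
python3 - <<'E'
from h import *
state()
A=pose(5)
plan([([.431,.306,.17],A,.093,6),([.431,.306,.10],A,.093,6),([.431,.306,.10],A,.093,3)])
E
```

```text
t 2.65 p [0.4319 0.3064 0.2687] xyaw 4.85 z [-0.002  0.001 -1.   ] F [-0.3 -1.2 -1. ] op 93.0 ff 0.0 q [-0.47  0.32 -0.33  1.97  0.13  0.87 -2.36]
rot [[0.0, 0.0, 0.0], [0.0, 0.0, 0.0], [0.0, 0.0, 0.0], [0.0, 0.0, -0.1], [0.0, 0.0, 0.0]] xyz [[0.0, 0.0, 0.016], [0.0, 0.0, 0.017], [0.0, 0.0, 0.016], [0.0, 0.0, 0.017], [0.0, 0.0, 0.016]] f [0.093, 0.093, 0.093, 0.093, 0.093]
rot [[0.0, 0.1, -0.1], [0.0, 0.0, 0.0], [0.0, 0.0, 0.0], [0.0, 0.0, 0.0], [0.0, 0.0, 0.0]] xyz [[-0.001, 0.0, 0.017], [0.0, 0.0, 0.012], [0.0, 0.0, 0.012], [0.0, 0.0, 0.011], [0.0, 0.0, 0.012]] f [0.093, 0.093, 0.093, 0.093, 0.093]
rot [[0.0, 0.0, 0.0], [0.0, 0.0, 0.0], [0.0, 0.0, 0.0], [0.0, 0.0, 0.0], [0.0, 0.0, 0.0]] xyz [[0.0, 0.0, 0.011], [0.0, 0.0, 0.012], [0.0, 0.0, 0.0], [0.0, 0.0, 0.0], [0.0, 0.0, 0.0]] f [0.093, 0.093, 0.093, 0.093, 0.093]
end [0.4307 0.3065 0.0997]
```

Call:
send_rows(rotation=[[0, 0, 0], [0, 0, 0], [0, 0, 0], [0, 0, 0], [0, 0, 0]], xyz=[[-0.002, -0.003, 0.016], [0, 0, 0.017], [0, 0, 0.016], [0, 0, 0.017], [0, 0, 0.016]], fingers=[0.093, 0.093, 0.093, 0.093, 0.093])

```text
time: 3.07
tool_pos: [0.4312, 0.3044, 0.1877]
tcp_rot: [0.999, 0.039, -0.0, 0.001]
force: [-0.2, -0.1, 0.3]
opening: 1.002
finger_force: 0.0
```

Call:
send_rows(rotation=[[0, 0, 0], [0, 0, 0], [0, 0, 0], [0, 0, 0], [0, 0, 0]], xyz=[[0, 0, 0.017], [0, 0, 0.012], [0, 0, 0.012], [0, 0, 0.011], [0, 0, 0.012]], fingers=[0.093, 0.093, 0.093, 0.093, 0.093])

```text
time: 3.48
tool_pos: [0.4314, 0.3044, 0.1241]
tcp_rot: [0.999, 0.039, -0.0, 0.001]
force: [0.4, -0.1, -0.6]
opening: 1.003
finger_force: 0.0
```

Call:
send_rows(rotation=[[0, 0, 0], [0, 0, 0], [0, 0, 0], [0, 0, 0], [0, 0, 0]], xyz=[[0, 0, 0.011], [0, 0, 0.012], [0, 0, 0], [0, 0, 0], [0, 0, 0]], fingers=[0.093, 0.093, 0.093, 0.093, 0.093])

```text
time: 3.9
tool_pos: [0.4314, 0.3054, 0.1021]
tcp_rot: [0.999, 0.039, 0.0, 0.0]
force: [0.4, -0.0, 0.0]
opening: 1.0
finger_force: 0.0
```

Call:
send_rows(rotation=[[0, 0, 0], [0, 0, 0], [0, 0, 0], [0, 0, 0], [0, 0, 0]], xyz=[[0, 0, 0], [0, 0, 0], [0, 0, 0], [0, 0, 0], [0, 0, 0]], fingers=[0.07, 0.06, 0.054, 0.05, 0.044], squeeze=12)

```text
time: 4.32
tool_pos: [0.4312, 0.306, 0.1018]
tcp_rot: [0.999, 0.04, 0.0, -0.0]
force: [0.1, -0.9, 0.4]
opening: 0.689
finger_force: 0.0
```

Call:
send_rows(rotation=[[0, 0, 0], [0, 0, 0], [0, 0, 0], [0, 0, 0], [0, 0, 0]], xyz=[[0, 0, 0], [0, 0, 0], [0, 0, 0], [0, 0, 0], [0, 0, 0]], fingers=[0.04, 0.04, 0.04, 0.04, 0.04])

```text
time: 4.73
tool_pos: [0.4311, 0.3058, 0.1016]
tcp_rot: [0.999, 0.04, -0.0, 0.0]
force: [-0.1, -1.3, 0.2]
opening: 0.528
finger_force: 12.0
```

Call:
send_rows(rotation=[[0, 0, 0], [0, 0, 0], [0, 0, 0], [0, 0, 0], [0, 0, 0]], xyz=[[0, 0, -0.004], [0, 0, -0.006], [0, 0, -0.01], [0, 0, -0.02], [0, 0, -0.03]], fingers=[0.04, 0.04, 0.04, 0.04, 0.04])

```text
time: 5.15
tool_pos: [0.4301, 0.3052, 0.1714]
tcp_rot: [0.999, 0.04, -0.002, 0.001]
force: [-0.1, 0.7, -1.9]
opening: 0.531
finger_force: 12.0
```

```bash
python3 - <<'E'
from h import *
state()
A=pose(3.2)
plan([([.434,.28,.25],A,.04,4),([.455,-.07,.27],A,.04,12),([.455,-.095,.25],A,.04,2),([.455,-.095,.14],A,.04,7),([.455,-.095,.102],A,.04,10)])
E
```

```text
t 5.15 p [0.4301 0.3052 0.1714] xyaw 4.56 z [-0.003 -0.002 -1.   ] F [-0.1  0.7 -1.9] op 49.4 ff 12.0 q [-0.51  0.44 -0.3   2.08  0.21  0.65 -2.44]
rot [[0.0, 0.0, 0.3], [0.0, 0.1, 0.4], [0.1, 0.0, 0.3], [0.0, 0.1, 0.4], [0.0, 0.0, 0.0]] xyz [[0.0, 0.006, -0.02], [0.001, 0.007, -0.02], [0.0, 0.006, -0.019], [0.001, 0.007, -0.02], [0.0, 0.029, -0.002]] f [0.04, 0.04, 0.04, 0.04, 0.04]
rot [[0.0, 0.0, 0.0], [0.0, 0.0, 0.0], [0.0, 0.0, 0.0], [0.0, 0.0, 0.0], [0.0, 0.0, 0.0]] xyz [[0.0, 0.029, -0.002], [0.0, 0.029, -0.002], [0.0, 0.029, -0.001], [0.0, 0.029, -0.002], [0.0, 0.029, -0.001]] f [0.04, 0.04, 0.04, 0.04, 0.04]
rot [[0.0, 0.0, 0.0], [0.0, 0.0, 0.0], [0.0, 0.0, 0.0], [0.0, 0.0, 0.0], [0.0, 0.0, 0.0]] xyz [[0.0, 0.029, -0.002], [0.0, 0.029, -0.001], [0.0, 0.03, -0.002], [0.001, 0.029, -0.001], [0.0, 0.03, -0.002]] f [0.04, 0.04, 0.04, 0.04, 0.04]
rot [[0.0, 0.0, 0.0], [0.0, 0.0, 0.0], [0.0, 0.0, 0.0], [0.0, 0.0, 0.0], [0.0, 0.0, 0.0]] xyz [[0.001, 0.029, -0.001], [-0.001, 0.013, 0.01], [-0.001, 0.012, 0.01], [0.0, 0.0, 0.016], [0.0, 0.0, 0.016]] f [0.04, 0.04, 0.04, 0.04, 0.04]
rot [[0.0, 0.0, 0.0], [0.0, 0.0, 0.0], [0.0, 0.0, 0.0], [0.0, 0.0, 0.0], [0.0, 0.0, 0.0]] xyz [[0.0, 0.0, 0.016], [0.0, 0.0, 0.015], [0.0, 0.0, 0.016], [0.0, 0.0, 0.015], [0.0, 0.0, 0.016]] f [0.04, 0.04, 0.04, 0.04, 0.04]
rot [[0.0, 0.0, 0.0], [0.0, 0.0, 0.0], [0.0, 0.0, 0.0], [0.0, 0.0, 0.0], [0.0, 0.0, 0.0]] xyz [[0.0, 0.0, 0.004], [0.0, 0.0, 0.004], [0.0, 0.0, 0.004], [0.0, 0.0, 0.004], [0.0, 0.0, 0.004]] f [0.04, 0.04, 0.04, 0.04, 0.04]
rot [[0.0, 0.0, 0.0], [0.0, 0.0, 0.0], [0.0, 0.0, 0.0], [0.0, 0.0, 0.0], [0.0, 0.0, 0.0]] xyz [[0.0, 0.0, 0.004], [0.0, 0.0, 0.003], [0.0, 0.0, 0.004], [0.0, 0.0, 0.003], [0.0, 0.0, 0.004]] f [0.04, 0.04, 0.04, 0.04, 0.04]
end [ 0.4548 -0.0949  0.1015]
```

Call:
send_rows(rotation=[[0, 0, 0.3], [0, 0, 0.4], [0, 0, 0.3], [0, 0, 0.4], [0, 0, 0]], xyz=[[0, 0.003, -0.02], [0.001, 0.006, -0.02], [0, 0.009, -0.019], [0.001, 0.012, -0.02], [0, 0.025, -0.002]], fingers=[0.04, 0.04, 0.04, 0.04, 0.04])

```text
time: 5.57
tool_pos: [0.4375, 0.254, 0.2568]
tcp_rot: [1.0, 0.029, 0.003, -0.002]
force: [1.2, 0.6, -2.6]
opening: 0.531
finger_force: 12.0
```

Call:
send_rows(rotation=[[0, 0, 0], [0, 0, 0], [0, 0, 0], [0, 0, 0], [0, 0, 0]], xyz=[[0, 0.029, -0.002], [0, 0.029, -0.002], [0, 0.029, -0.001], [0, 0.029, -0.002], [0, 0.029, -0.001]], fingers=[0.04, 0.04, 0.04, 0.04, 0.04])

```text
time: 5.98
tool_pos: [0.4441, 0.1051, 0.2618]
tcp_rot: [1.0, 0.028, 0.0, -0.0]
force: [1.1, -0.7, -1.9]
opening: 0.531
finger_force: 12.0
```

Call:
send_rows(rotation=[[0, 0, 0], [0, 0, 0], [0, 0, 0], [0, 0, 0], [0, 0, 0]], xyz=[[0, 0.029, -0.002], [0, 0.029, -0.001], [0, 0.03, -0.002], [0.001, 0.029, -0.001], [0, 0.03, -0.002]], fingers=[0.04, 0.04, 0.04, 0.04, 0.04])

```text
time: 6.4
tool_pos: [0.4532, -0.0415, 0.2696]
tcp_rot: [1.0, 0.028, 0.0, -0.0]
force: [0.6, -0.6, -1.3]
opening: 0.532
finger_force: 12.0
```

Call:
send_rows(rotation=[[0, 0, 0], [0, 0, 0], [0, 0, 0], [0, 0, 0], [0, 0, 0]], xyz=[[0, 0.022, 0], [0, 0.014, 0], [0, 0.008, 0], [0, 0, 0.006], [0, 0, 0.014]], fingers=[0.04, 0.04, 0.04, 0.04, 0.04])

```text
time: 6.82
tool_pos: [0.4567, -0.0839, 0.2498]
tcp_rot: [1.0, 0.027, 0.002, 0.0]
force: [0.5, 0.1, -1.2]
opening: 0.531
finger_force: 12.0
```

```bash
python3 - <<'E'
from h import *
state(); f=snap('wrist','w2.png'); P=cloud(f); x,y,z=P[...,0],P[...,1],P[...,2]
H,S,V=cv2.split(cv2.cvtColor(f['pixels'],cv2.COLOR_RGB2HSV))
m=(x>.4)&(x<.5)&(y>-.06)&(y<.06)&(z>.155)&(z<.185); print('brown top',cv2.minAreaRect((P[m][:,:2]*1000).astype(np.float32)))
m=(H>95)&(H<125)&(S>90)&(x>.46)&(x<.6)&(y<.05)&(y>-.2)&(z<.11); print('mint',cv2.minAreaRect((P[m][:,:2]*1000).astype(np.float32)))
E
```

```text
t 6.82 p [ 0.4567 -0.0839  0.2498] xyaw 3.11 z [ 0.003  0.    -1.   ] F [ 0.5  0.1 -1.2] op 49.4 ff 12.0 q [ 0.21  0.25 -0.18  2.13  0.07  0.76 -1.53]
brown top ((449.34136962890625, -4.578094482421875), (60.65244674682617, 51.4424934387207), 5.746960639953613)
mint ((538.8209838867188, -60.32551193237305), (61.97687911987305, 81.32946014404297), 1.810369610786438)
```

View pics/w2.png

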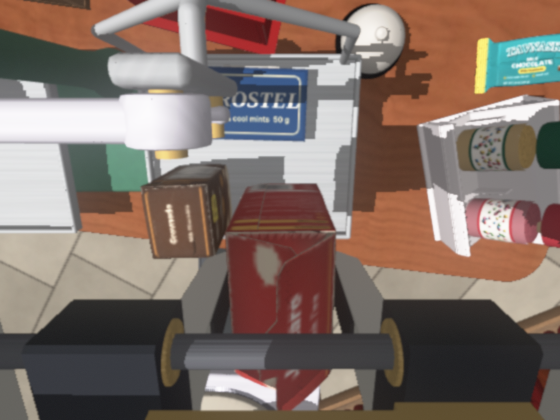

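The wrist view shows the red carton held at (280,280). The brown carton is clear to its left at (185,212) and the mint tin is behind at (262,105). Setting it down.

Call:
send_rows(rotation=[[0, 0, 0], [0, 0, 0], [0, 0, 0], [0, 0, 0], [0, 0, 0]], xyz=[[-0.001, 0.005, 0.016], [0, 0.005, 0.016], [0, 0, 0.016], [0, 0, 0.016], [0, 0, 0.016]], fingers=[0.04, 0.04, 0.04, 0.04, 0.04])

```text
time: 7.28
tool_pos: [0.4554, -0.0929, 0.1681]
tcp_rot: [1.0, 0.028, 0.0, -0.0]
force: [0.2, -1.3, -2.3]
opening: 0.535
finger_force: 12.0
```

Call:
send_rows(rotation=[[0, 0, 0], [0, 0, 0], [0, 0, 0], [0, 0, 0], [0, 0, 0]], xyz=[[0, 0, 0.015], [0, 0, 0.012], [0, 0, 0.007], [0, 0, 0.004], [0, 0, 0.004]], fingers=[0.04, 0.04, 0.04, 0.04, 0.04])

```text
time: 7.7
tool_pos: [0.4556, -0.0936, 0.1265]
tcp_rot: [1.0, 0.028, -0.0, -0.0]
force: [0.2, -0.4, -1.5]
opening: 0.531
finger_force: 12.0
```

Call:
send_rows(rotation=[[0, 0, 0], [0, 0, 0], [0, 0, 0], [0, 0, 0], [0, 0, 0]], xyz=[[0, 0, 0.004], [0, 0, 0.003], [0, 0, 0.003], [0, 0, 0.003], [0, 0, 0.003]], fingers=[0.04, 0.04, 0.04, 0.04, 0.04])

```text
time: 8.12
tool_pos: [0.4557, -0.0944, 0.1106]
tcp_rot: [1.0, 0.027, 0.0, 0.0]
force: [0.6, -0.8, -0.2]
opening: 0.531
finger_force: 12.0
```

```bash
python3 -c "
from h import *
state()"
```

```text
t 8.12 p [ 0.4557 -0.0944  0.1106] xyaw 3.12 z [ 0.001 -0.    -1.   ] F [ 0.6 -0.8 -0.2] op 49.4 ff 12.0 q [ 0.18  0.47 -0.13  2.28  0.15  0.4  -1.59]
```

Call:
send_rows(rotation=[[0, 0, 0], [0, 0, 0], [0, 0, 0], [0, 0, 0], [0, 0, 0]], xyz=[[0, 0, 0.003], [0, 0, 0.003], [0, 0, 0.002], [0, 0, 0], [0, 0, 0]], fingers=[0.04, 0.04, 0.04, 0.04, 0.04])

```text
time: 8.53
tool_pos: [0.4553, -0.0943, 0.1024]
tcp_rot: [1.0, 0.027, -0.0, -0.0]
force: [-0.4, 0.3, -0.9]
opening: 0.535
finger_force: 12.0
```

Call:
send_rows(rotation=[[0, 0, 0], [0, 0, 0], [0, 0, 0], [0, 0, 0], [0, 0, 0]], xyz=[[0, 0, 0], [0, 0, 0], [0, 0, 0], [0, 0, 0], [0, 0, 0]], fingers=[0.05, 0.053, 0.058, 0.064, 0.068])

```text
time: 8.95
tool_pos: [0.4555, -0.0943, 0.1027]
tcp_rot: [1.0, 0.027, 0.0, 0.0]
force: [-0.5, -0.5, 0.9]
opening: 0.707
finger_force: 0.0
```

Call:
send_rows(rotation=[[0, 0, 0], [0, 0, 0], [0, 0, 0], [0, 0, 0], [0, 0, 0]], xyz=[[0, 0, 0], [0, 0, 0], [0, 0, -0.003], [0, 0, -0.008], [0, 0, -0.015]], fingers=[0.068, 0.068, 0.068, 0.068, 0.068])

```text
time: 9.37
tool_pos: [0.4547, -0.0942, 0.1284]
tcp_rot: [1.0, 0.027, -0.001, -0.0]
force: [0.5, 0.0, -0.5]
opening: 0.73
finger_force: 0.0
```

Call:
send_rows(rotation=[[0, 0, 0], [0, 0, 0], [0, 0, 0], [0, 0, 0], [0, 0, 0]], xyz=[[0, 0, -0.025], [0, 0, -0.035], [0, 0, -0.035], [0, 0, -0.035], [0, 0, -0.03]], fingers=[0.068, 0.068, 0.068, 0.068, 0.068])

```text
time: 9.78
tool_pos: [0.4552, -0.0942, 0.2918]
tcp_rot: [1.0, 0.027, 0.001, 0.0]
force: [0.5, 0.2, -0.2]
opening: 0.728
finger_force: 0.0
```

```bash
python3 - <<'E'
from h import *
state(); f=snap('side','side2.png'); P=cloud(f); np.savez('side2.npz',P=P,px=f['pixels']); x,y,z=P[...,0],P[...,1],P[...,2]
H,S,V=cv2.split(cv2.cvtColor(f['pixels'],cv2.COLOR_RGB2HSV))
red=((H<10)|(H>165))&(S>80)&(z>.06)&(z<.19)&(x>.38)&(x<.52)&(y>-.16)&(y<-.04)
for a,b in((.07,.1),(.1,.135),(.135,.16),(.155,.19)):
    q=P[red&(z>a)&(z<b)]
    if len(q)>9: print(a,len(q),cv2.minAreaRect((q[:,:2]*1000).astype(np.float32)),np.percentile(q[:,2],[2,98]))
W=cv2.resize(f['pixels'][130:410,200:340,::-1],None,fx=2.1,fy=2.1,interpolation=cv2.INTER_CUBIC); cv2.imwrite('pics/s2c.png',W)
E
```

```text
t 9.78 p [ 0.4552 -0.0942  0.2918] xyaw 3.14 z [ 0.002 -0.    -1.   ] F [ 0.5  0.2 -0.2] op 67.7 ff 0.0 q [ 0.24  0.2  -0.19  2.08  0.05  0.87 -1.49]
0.07 183 ((454.2837829589844, -120.58989715576172), (67.91873931884766, 10.051939010620117), 3.1198813915252686) [0.07072456 0.09907295]
0.1 245 ((453.8393249511719, -110.93234252929688), (67.59650421142578, 26.755935668945312), 2.15095591545105) [0.10100952 0.13455705]
0.135 311 ((453.70458984375, -109.48564147949219), (67.30668640136719, 29.39911651611328), 8.96021842956543) [0.1361674  0.15943635]
0.155 163 ((454.276611328125, -100.31887817382812), (27.50535011291504, 64.74475860595703), 89.2052993774414) [0.15518978 0.1721936 ]
```

View pics/s2c.png

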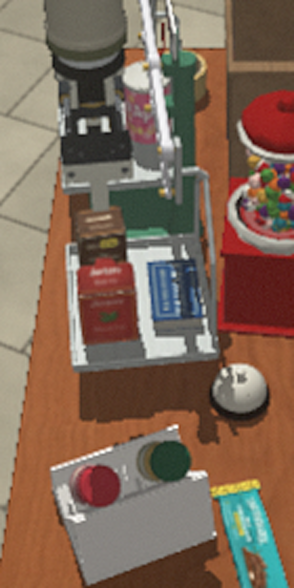

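The side crop shows the red carton upright in the right pan at (107,305), beside the brown carton and in front of the mint tin, clear of both. Next is the jar.

```bash
cat >> h.py <<'E'
ja=np.array([.1839,-.5432,.8192]); jf=np.array([.5023,-.2834,.0359])
JT=pose(108.7,-71.3,35)
E
python3 - <<'E'
from h import *
print(JT.as_matrix()[:,2],JT.as_matrix()[:,1])
plan([([.46,-.25,.32],pose(35),.068,6),([.51,-.34,.31],pose(72),.068,6),([.535,-.39,.25],pose(108.7),.068,6),(jf+.17*ja,JT,.068,7)])
E
```

```text
[-0.18389606  0.5432975  -0.81915204] [9.47210278e-01 3.20612991e-01 5.55111512e-17]
rot [[0.0, -0.1, -5.3], [0.0, -0.1, -5.3], [0.1, -0.1, -5.3], [0.0, 0.0, -5.3], [0.1, -0.1, -5.3]] xyz [[-0.001, 0.026, -0.004], [-0.003, 0.026, -0.004], [-0.006, 0.025, -0.004], [-0.008, 0.025, -0.004], [-0.01, 0.024, -0.004]] f [0.068, 0.068, 0.068, 0.068, 0.068]
rot [[0.0, 0.0, -5.4], [0.0, 0.0, -6.2], [0.0, 0.0, -6.2], [0.0, 0.0, -6.1], [0.0, 0.0, -6.2]] xyz [[-0.013, 0.022, -0.003], [-0.002, 0.017, 0.002], [-0.004, 0.017, 0.002], [-0.005, 0.016, 0.001], [-0.007, 0.016, 0.002]] f [0.068, 0.068, 0.068, 0.068, 0.068]
rot [[0.0, 0.0, -6.1], [0.0, 0.0, -6.2], [0.0, 0.0, -6.1], [0.0, 0.0, -6.1], [0.0, 0.0, -6.1]] xyz [[-0.009, 0.015, 0.001], [-0.01, 0.014, 0.002], [-0.007, 0.006, 0.01], [-0.007, 0.006, 0.01], [-0.008, 0.005, 0.01]] f [0.068, 0.068, 0.068, 0.068, 0.068]
rot [[0.0, 0.0, -6.1], [0.0, 0.0, -6.1], [0.0, 0.0, -6.2], [0.0, 5.0, 0.0], [0.0, 5.0, 0.0]] xyz [[-0.008, 0.004, 0.01], [-0.009, 0.003, 0.01], [-0.009, 0.003, 0.01], [0.002, 0.0, 0.011], [0.001, 0.0, 0.011]] f [0.068, 0.068, 0.068, 0.068, 0.068]
rot [[0.0, 5.0, 0.0], [0.0, 5.0, 0.0], [0.0, 5.0, 0.0], [0.0, 5.0, 0.0], [0.0, 5.0, 0.0]] xyz [[0.0, 0.001, 0.011], [-0.001, 0.0, 0.011], [-0.002, 0.001, 0.01], [-0.002, 0.0, 0.01], [-0.003, 0.001, 0.011]] f [0.068, 0.068, 0.068, 0.068, 0.068]
end [ 0.5335 -0.3753  0.1751]
```

Call:
send_rows(rotation=[[0, 0, -5.3], [0, 0, -5.3], [0, 0, -5.3], [0, 0, -5.3], [0, 0, -5.3]], xyz=[[-0.001, 0.026, -0.004], [-0.003, 0.026, -0.004], [-0.006, 0.025, -0.004], [-0.008, 0.025, -0.004], [-0.01, 0.024, -0.004]], fingers=[0.068, 0.068, 0.068, 0.068, 0.068])

```text
time: 10.25
tool_pos: [0.4577, -0.2255, 0.3094]
tcp_rot: [0.966, 0.258, 0.0, 0.0]
force: [0.5, 0.5, -0.3]
opening: 0.732
finger_force: 0.0
```

Call:
send_rows(rotation=[[0, 0, -5.4], [0, 0, -6.2], [0, 0, -6.2], [0, 0, -6.1], [0, 0, -6.2]], xyz=[[-0.013, 0.022, -0.003], [-0.002, 0.017, 0.002], [-0.004, 0.017, 0.002], [-0.005, 0.016, 0.001], [-0.007, 0.016, 0.002]], fingers=[0.068, 0.068, 0.068, 0.068, 0.068])

```text
time: 10.67
tool_pos: [0.4912, -0.3108, 0.3051]
tcp_rot: [0.866, 0.5, 0.0, 0.0]
force: [0.3, 1.3, 1.2]
opening: 0.731
finger_force: 0.0
```

Call:
send_rows(rotation=[[0, 0, -6.1], [0, 0, -6.2], [0, 0, -6.1], [0, 0, -6.1], [0, 0, -6.1]], xyz=[[-0.009, 0.015, 0.001], [-0.01, 0.014, 0.002], [-0.007, 0.006, 0.01], [-0.007, 0.006, 0.01], [-0.008, 0.005, 0.01]], fingers=[0.068, 0.068, 0.068, 0.068, 0.068])

```text
time: 11.08
tool_pos: [0.5204, -0.3657, 0.2716]
tcp_rot: [0.703, 0.711, 0.0, 0.0]
force: [0.8, 0.0, -1.1]
opening: 0.733
finger_force: 0.0
```

Call:
send_rows(rotation=[[0, 0, -6.1], [0, 0, -6.1], [0, 0, -6.2], [0, 5, 0], [0, 5, 0]], xyz=[[-0.008, 0.004, 0.01], [-0.009, 0.003, 0.01], [-0.009, 0.003, 0.01], [0.002, 0, 0.011], [0.001, 0, 0.011]], fingers=[0.068, 0.068, 0.068, 0.068, 0.068])

```text
time: 11.5
tool_pos: [0.5323, -0.3854, 0.2207]
tcp_rot: [0.579, 0.81, 0.052, -0.072]
force: [0.5, -0.0, -0.2]
opening: 0.735
finger_force: 0.0
```

```bash
python3 -c "
from h import *
state()"
```

```text
t 11.5 p [ 0.5323 -0.3854  0.2207] xyaw 108.89 z [-0.056  0.167 -0.984] F [ 0.5 -0.  -0.2] op 68.4 ff 0.0 q [ 0.89  0.62 -0.48  1.63  0.17  1.09  0.71]
```

Call:
send_rows(rotation=[[0, 5, 0], [0, 5, 0], [0, 5, 0], [0, 5, 0], [0, 5, 0]], xyz=[[0, 0.001, 0.011], [-0.001, 0, 0.011], [-0.002, 0.001, 0.01], [-0.002, 0, 0.01], [-0.003, 0.001, 0.011]], fingers=[0.068, 0.068, 0.068, 0.068, 0.068])

```text
time: 11.92
tool_pos: [0.5314, -0.376, 0.1675]
tcp_rot: [0.556, 0.775, 0.176, -0.245]
force: [-0.2, 0.2, 0.4]
opening: 0.731
finger_force: 0.0
```

```bash
python3 - <<'E'
from h import *
state(); f=snap('wrist','w3.png'); P=cloud(f); x,y,z=P[...,0],P[...,1],P[...,2]
H,S,V=cv2.split(cv2.cvtColor(f['pixels'],cv2.COLOR_RGB2HSV))
m=(H>40)&(H<95)&(S>80)&(x>.47)&(x<.58)&(y>-.39)&(y<-.25)&(z>.07)&(z<.15); q=P[m]; print(m.sum())
yb=np.array([.9472,.3206,0]); b=np.cross(yb,ja); h=q@ja; t=np.percentile(h,85); k=abs(h-t)<.004; qq=q[k]
c,rad=cv2.minEnclosingCircle((np.c_[qq@yb,qq@b]*1000).astype(np.float32)); s=np.linalg.svd(qq-qq.mean(0))[2][2]; s*=np.sign(s[2])
T=c[0]/1000*yb+c[1]/1000*b+t*ja; print('top',T,rad,'n',s,'foot',T-.096*ja)
state()
E
```

```text
t 11.92 p [ 0.5314 -0.376   0.1675] xyaw 108.73 z [-0.184  0.546 -0.817] F [-0.2  0.2  0.4] op 67.9 ff 0.0 q [ 0.97  0.87 -0.53  1.41  0.    1.41  0.83]
352
top [ 0.52029532 -0.33190378  0.11596485] 19.204458236694336 n [ 0.17559275 -0.48282124  0.85793405] foot [ 0.50264092 -0.27975658  0.03732165]
t 11.97 p [ 0.5293 -0.3766  0.1618] xyaw 108.4 z [-0.189  0.553 -0.811] F [-2.4 -1.4 -3.7] op 67.8 ff 0.0 q [ 0.97  0.88 -0.53  1.41 -0.    1.41  0.83]
```

View pics/w3.png

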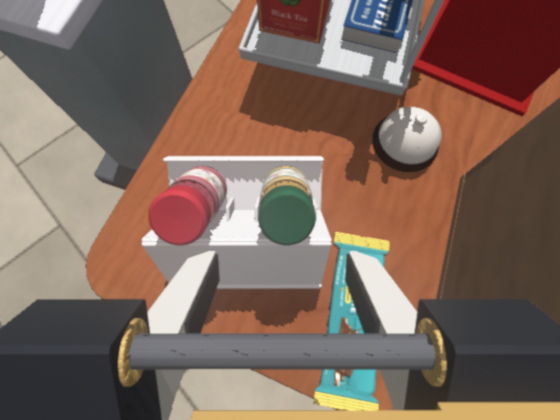

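The wrist view shows the green lid at (287,205), midway between the fingers (about x = 190 and 380). The red jar is clear at (190,205).

```bash
python3 - <<'E'
from h import *
state()
jf=np.array([.5025,-.282,.0362])
plan([(jf+.12*ja,JT,.068,4),(jf+.045*ja,JT,.068,8),(jf+.045*ja,JT,.068,3)])
E
```

```text
t 11.97 p [ 0.5293 -0.3766  0.1618] xyaw 108.4 z [-0.189  0.553 -0.811] F [-2.4 -1.4 -3.7] op 67.8 ff 0.0 q [ 0.97  0.88 -0.53  1.41 -0.    1.41  0.83]
rot [[0.0, -0.2, -0.1], [0.0, -0.2, 0.0], [-0.1, -0.2, -0.1], [0.0, -0.2, 0.0], [0.0, 0.0, 0.0]] xyz [[0.002, 0.001, 0.01], [0.002, 0.001, 0.01], [0.002, 0.001, 0.01], [0.002, 0.002, 0.009], [0.0, 0.0, 0.009]] f [0.068, 0.068, 0.068, 0.068, 0.068]
rot [[0.0, 0.0, 0.0], [0.0, 0.0, 0.0], [0.0, 0.0, 0.0], [0.0, 0.0, 0.0], [0.0, 0.0, 0.0]] xyz [[0.0, 0.0, 0.009], [0.0, 0.0, 0.01], [0.0, 0.0, 0.009], [0.0, 0.0, 0.01], [0.0, 0.0, 0.009]] f [0.068, 0.068, 0.068, 0.068, 0.068]
rot [[0.0, 0.0, 0.0], [0.0, 0.0, 0.0], [0.0, 0.0, 0.0], [0.0, 0.0, 0.0], [0.0, 0.0, 0.0]] xyz [[0.0, 0.0, 0.01], [0.0, 0.0, 0.009], [0.0, 0.0, 0.0], [0.0, 0.0, 0.0], [0.0, 0.0, 0.0]] f [0.068, 0.068, 0.068, 0.068, 0.068]
end [ 0.5109 -0.3067  0.0732]
```

Call:
send_rows(rotation=[[0, 0, 0], [0, 0, 0], [0, 0, 0], [0, 0, 0], [0, 0, 0]], xyz=[[0, 0, 0], [0, 0, 0], [0, 0, 0], [0, 0, 0], [0, 0, 0]], fingers=[0.068, 0.068, 0.068, 0.068, 0.068])

```text
time: 12.38
tool_pos: [0.532, -0.3749, 0.169]
tcp_rot: [0.555, 0.776, 0.175, -0.243]
force: [-0.7, -0.1, -0.3]
opening: 0.733
finger_force: 0.0
```

```bash
python3 - <<'E'
from h import *
state()
jf=np.array([.5025,-.282,.0362])
plan([(jf+.12*ja,JT,.068,4),(jf+.045*ja,JT,.068,8),(jf+.045*ja,JT,.068,3)])
E
```

```text
t 12.38 p [ 0.532  -0.3749  0.169 ] xyaw 108.84 z [-0.183  0.541 -0.821] F [-0.7 -0.1 -0.3] op 68.2 ff 0.0 q [ 0.96  0.87 -0.53  1.42  0.    1.4   0.83]
rot [[0.0, 0.0, 0.0], [0.0, 0.1, 0.0], [0.0, 0.0, 0.1], [0.0, 0.1, 0.0], [0.0, 0.0, 0.0]] xyz [[0.001, 0.0, 0.011], [0.001, 0.001, 0.011], [0.001, 0.0, 0.011], [0.001, 0.001, 0.012], [0.0, 0.0, 0.009]] f [0.068, 0.068, 0.068, 0.068, 0.068]
rot [[0.0, 0.0, 0.0], [0.0, 0.0, 0.0], [0.0, 0.0, 0.0], [0.0, 0.0, 0.0], [0.0, 0.0, 0.0]] xyz [[0.0, 0.0, 0.009], [0.0, 0.0, 0.009], [0.0, 0.0, 0.01], [0.0, 0.0, 0.009], [0.0, 0.0, 0.01]] f [0.068, 0.068, 0.068, 0.068, 0.068]
rot [[0.0, 0.0, 0.0], [0.0, 0.0, 0.0], [0.0, 0.0, 0.0], [0.0, 0.0, 0.0], [0.0, 0.0, 0.0]] xyz [[0.0, 0.0, 0.009], [0.0, 0.0, 0.01], [0.0, 0.0, 0.0], [0.0, 0.0, 0.0], [0.0, 0.0, 0.0]] f [0.068, 0.068, 0.068, 0.068, 0.068]
end [ 0.5108 -0.306   0.0729]
```

Call:
send_rows(rotation=[[0, 0, 0], [0, 0, 0], [0, 0, 0], [0, 0, 0], [0, 0, 0]], xyz=[[0.001, 0, 0.011], [0.001, 0.001, 0.011], [0.001, 0, 0.011], [0, 0.001, 0.012], [0, 0, 0.009]], fingers=[0.068, 0.068, 0.068, 0.068, 0.068])

```text
time: 12.8
tool_pos: [0.522, -0.3413, 0.1232]
tcp_rot: [0.555, 0.775, 0.175, -0.245]
force: [0.9, 0.1, -0.0]
opening: 0.733
finger_force: 0.0
```

Call:
send_rows(rotation=[[0, 0, 0], [0, 0, 0], [0, 0, 0], [0, 0, 0], [0, 0, 0]], xyz=[[0, 0, 0.009], [0, 0, 0.009], [0, 0, 0.01], [0, 0, 0.009], [0, 0, 0.01]], fingers=[0.068, 0.068, 0.068, 0.068, 0.068])

```text
time: 13.22
tool_pos: [0.5139, -0.3171, 0.0852]
tcp_rot: [0.556, 0.775, 0.175, -0.244]
force: [-1.1, 0.5, 0.0]
opening: 0.732
finger_force: 0.0
```

Call:
send_rows(rotation=[[0, 0, 0], [0, 0, 0], [0, 0, 0], [0, 0, 0], [0, 0, 0]], xyz=[[0, 0, 0.009], [0, 0, 0.009], [0, 0, 0], [0, 0, 0], [0, 0, 0]], fingers=[0.068, 0.068, 0.068, 0.068, 0.068])

```text
time: 13.63
tool_pos: [0.511, -0.3079, 0.0714]
tcp_rot: [0.556, 0.775, 0.175, -0.244]
force: [0.0, 0.5, -0.6]
opening: 0.73
finger_force: 0.0
```

```bash
python3 - <<'E'
from h import *
state(); o=get_obs(); d=np.array(o['tool_pos'])-np.array([.5025,-.282,.0362]); print('along',d@ja,'stand y off',d@[.9472,.3206,0],'b',d@np.cross([.9472,.3206,0],ja))
f=snap('wrist','w4.png')
E
```

```text
t 13.63 p [ 0.511  -0.3079  0.0714] xyaw 108.73 z [-0.184  0.543 -0.819] F [ 0.   0.5 -0.6] op 67.8 ff 0.0 q [ 0.94  0.92 -0.53  1.62  0.02  1.15  0.81]
along 0.04450759038843417 stand y off -0.00031096287197941025 b 0.0021484293143285565
```

View pics/w4.png

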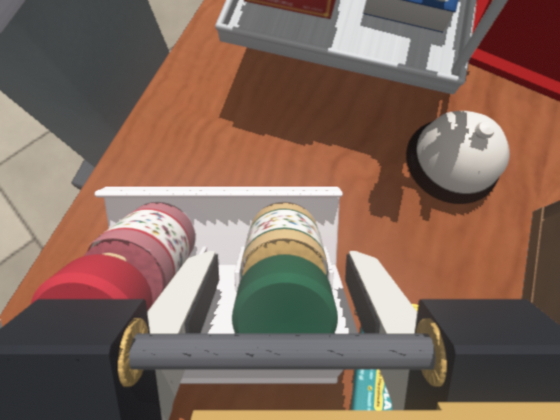

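The wrist view shows the green jar at (285,290) between the two fingers, with the left finger clear of the red jar. Closing and lifting along the jar's axis.

Call:
send_rows(rotation=[[0, 0, 0], [0, 0, 0], [0, 0, 0], [0, 0, 0], [0, 0, 0]], xyz=[[0, 0, 0], [0, 0, 0], [0, 0, 0], [0, 0, 0], [0, 0, 0]], fingers=[0.056, 0.05, 0.047, 0.042, 0.036], squeeze=12)

```text
time: 14.1
tool_pos: [0.5108, -0.3078, 0.0713]
tcp_rot: [0.556, 0.775, 0.175, -0.244]
force: [0.0, -0.8, 1.2]
opening: 0.484
finger_force: 12.0
```

Call:
send_rows(rotation=[[0, 0, 0], [0, 0, 0], [0, 0, 0], [0, 0, 0], [0, 0, 0]], xyz=[[0, 0, 0], [0, 0, 0], [0, 0, 0], [0, 0, -0.003], [0, 0, -0.006]], fingers=[0.036, 0.036, 0.036, 0.036, 0.036])

```text
time: 14.52
tool_pos: [0.5119, -0.3122, 0.0783]
tcp_rot: [0.555, 0.775, 0.175, -0.245]
force: [0.3, 0.4, -1.6]
opening: 0.483
finger_force: 12.0
```

Call:
send_rows(rotation=[[0, 0, 0], [0, 0, 0], [0, 0, 0], [0, 0, 0], [0, 0, 0]], xyz=[[0.001, 0, -0.01], [0.001, 0, -0.015], [0.002, 0, -0.02], [0.002, 0, -0.02], [0.002, 0, -0.02]], fingers=[0.036, 0.036, 0.036, 0.036, 0.036])

```text
time: 14.93
tool_pos: [0.5261, -0.3534, 0.1544]
tcp_rot: [0.556, 0.775, 0.175, -0.244]
force: [0.9, -0.0, -0.6]
opening: 0.48
finger_force: 12.0
```

```bash
python3 -c "
from h import *
state()"
```

```text
t 14.93 p [ 0.5261 -0.3534  0.1544] xyaw 108.73 z [-0.184  0.543 -0.819] F [ 0.9 -0.  -0.6] op 44.7 ff 12.0 q [ 0.96  0.86 -0.54  1.48 -0.    1.35  0.82]
```

```bash
python3 - <<'E'
from h import *
g=.036;D=pose(183)
plan([([.515,-.345,.25],pose(122),g,7),([.465,-.25,.28],pose(162),g,7),([.45,-.15,.28],D,g,4),([.44,.16,.27],D,g,11),([.44,.19,.27],D,g,2),([.44,.2,.24],D,g,3),([.44,.2,.13],D,g,8),([.44,.2,.105],D,g,8)])
E
```

```text
rot [[0.6, -5.0, -1.8], [0.6, -5.0, -1.8], [0.6, -5.0, -1.8], [0.6, -5.0, -1.9], [0.5, -4.9, -1.8]] xyz [[0.009, -0.001, -0.01], [0.008, -0.001, -0.011], [0.007, -0.001, -0.012], [0.006, -0.001, -0.012], [0.006, -0.001, -0.013]] f [0.036, 0.036, 0.036, 0.036, 0.036]
rot [[0.6, -5.0, -1.9], [0.5, -4.9, -1.8], [0.0, 0.0, -5.7], [0.0, 0.0, -5.7], [0.0, 0.0, -5.7]] xyz [[0.004, 0.0, -0.013], [0.003, -0.001, -0.014], [0.015, 0.001, -0.004], [0.015, 0.003, -0.004], [0.015, 0.004, -0.004]] f [0.036, 0.036, 0.036, 0.036, 0.036]
rot [[0.0, 0.0, -5.7], [0.0, 0.0, -5.7], [0.0, 0.0, -5.8], [0.0, 0.0, -5.7], [0.0, 0.0, -5.3]] xyz [[0.014, 0.006, -0.004], [0.014, 0.007, -0.005], [0.013, 0.008, -0.004], [0.012, 0.01, -0.005], [0.011, 0.023, 0.0]] f [0.036, 0.036, 0.036, 0.036, 0.036]
rot [[0.0, 0.0, -5.2], [0.0, 0.0, -5.3], [0.0, 0.0, -5.2], [0.0, 0.0, 0.0], [0.0, 0.0, 0.0]] xyz [[0.009, 0.023, 0.0], [0.007, 0.024, 0.0], [0.005, 0.025, 0.0], [-0.001, 0.028, 0.001], [0.0, 0.028, 0.001]] f [0.036, 0.036, 0.036, 0.036, 0.036]
rot [[0.0, 0.0, 0.0], [0.0, 0.0, 0.0], [0.0, 0.0, 0.0], [0.0, 0.0, 0.0], [0.
[... 663 characters left out ...]
0, 0.0], [0.0, 0.0, 0.0], [0.0, 0.0, 0.0], [0.0, 0.0, 0.0], [0.0, 0.0, 0.0]] xyz [[0.0, 0.0, 0.014], [0.0, 0.0, 0.014], [0.0, 0.0, 0.014], [0.0, 0.0, 0.013], [0.0, 0.0, 0.014]] f [0.036, 0.036, 0.036, 0.036, 0.036]
rot [[0.0, 0.0, 0.0], [0.0, 0.0, 0.0], [0.0, 0.0, 0.0], [0.0, 0.0, 0.0], [0.0, 0.0, 0.0]] xyz [[0.0, 0.0, 0.013], [0.0, -0.001, 0.014], [0.0, 0.0, 0.003], [0.0, 0.0, 0.003], [0.0, 0.0, 0.003]] f [0.036, 0.036, 0.036, 0.036, 0.036]
rot [[0.0, 0.0, 0.0], [0.0, 0.0, 0.0], [0.0, 0.0, 0.0], [0.0, 0.0, 0.0], [0.0, 0.0, 0.0]] xyz [[0.0, 0.0, 0.003], [0.0, 0.0, 0.003], [0.0, 0.0, 0.003], [0.0, 0.0, 0.003], [0.0, 0.0, 0.004]] f [0.036, 0.036, 0.036, 0.036, 0.036]
end [0.4401 0.1996 0.1046]
```

Call:
send_rows(rotation=[[0.6, -5, -1.8], [0.6, -5, -1.8], [0.6, -5, -1.8], [0.6, -5, -1.9], [0.5, -4.9, -1.8]], xyz=[[0.009, -0.001, -0.01], [0.008, -0.001, -0.011], [0.007, -0.001, -0.012], [0.006, -0.001, -0.012], [0.006, -0.001, -0.013]], fingers=[0.036, 0.036, 0.036, 0.036, 0.036])

```text
time: 15.35
tool_pos: [0.5179, -0.3473, 0.2228]
tcp_rot: [0.51, 0.856, 0.049, -0.069]
force: [-0.4, 0.2, -1.8]
opening: 0.482
finger_force: 12.0
```

Call:
send_rows(rotation=[[0.6, -5, -1.9], [0.5, -4.9, -1.8], [0, 0, -5.7], [0, 0, -5.7], [0, 0, -5.7]], xyz=[[0.004, 0, -0.013], [0.003, -0.001, -0.014], [0.015, 0.001, -0.004], [0.015, 0.003, -0.004], [0.015, 0.004, -0.004]], fingers=[0.036, 0.036, 0.036, 0.036, 0.036])

```text
time: 15.77
tool_pos: [0.493, -0.3033, 0.2623]
tcp_rot: [0.347, 0.938, -0.0, 0.0]
force: [-0.4, 0.0, -1.2]
opening: 0.479
finger_force: 12.0
```

Call:
send_rows(rotation=[[0, 0, -5.7], [0, 0, -5.7], [0, 0, -5.8], [0, 0, -5.7], [0, 0, -5.3]], xyz=[[0.014, 0.006, -0.004], [0.014, 0.007, -0.005], [0.013, 0.008, -0.004], [0.012, 0.01, -0.005], [0.011, 0.023, 0]], fingers=[0.036, 0.036, 0.036, 0.036, 0.036])

```text
time: 16.18
tool_pos: [0.4609, -0.2254, 0.2801]
tcp_rot: [0.11, 0.994, -0.001, 0.0]
force: [0.2, -0.5, -2.0]
opening: 0.483
finger_force: 12.0
```

Call:
send_rows(rotation=[[0, 0, -5.2], [0, 0, -5.3], [0, 0, -5.2], [0, 0, 0], [0, 0, 0]], xyz=[[0.009, 0.023, 0], [0.007, 0.024, 0], [0.005, 0.018, 0], [0, 0.01, 0], [0, 0, 0]], fingers=[0.036, 0.036, 0.036, 0.036, 0.036])

```text
time: 16.6
tool_pos: [0.4493, -0.1451, 0.2797]
tcp_rot: [-0.026, 1.0, 0.0, 0.0]
force: [-0.6, -0.1, -1.1]
opening: 0.482
finger_force: 12.0
```

```bash
python3 - <<'E'
from h import *
state()
g=.036;D=pose(183)
plan([([.44,.16,.27],D,g,11),([.44,.2,.27],D,g,3),([.44,.2,.26],D,g,1)])
E
```

```text
t 16.6 p [ 0.4493 -0.1451  0.2797] xyaw -177.04 z [ 0.  0. -1.] F [-0.6 -0.1 -1.1] op 44.8 ff 12.0 q [ 0.9   0.33 -0.9   2.05  0.32  0.91  1.45]
rot [[0.0, 0.0, 0.0], [0.0, 0.0, 0.0], [0.0, 0.0, 0.0], [0.0, 0.0, 0.0], [0.0, 0.0, 0.0]] xyz [[-0.001, 0.028, 0.001], [-0.001, 0.028, 0.001], [0.0, 0.028, 0.001], [-0.001, 0.028, 0.001], [0.0, 0.028, 0.001]] f [0.036, 0.036, 0.036, 0.036, 0.036]
rot [[0.0, 0.0, 0.0], [0.0, 0.0, 0.0], [0.0, 0.0, 0.0], [0.0, 0.0, 0.0], [0.0, 0.0, 0.0]] xyz [[-0.001, 0.028, 0.001], [0.0, 0.027, 0.001], [-0.001, 0.028, 0.001], [0.0, 0.027, 0.001], [-0.001, 0.028, 0.0]] f [0.036, 0.036, 0.036, 0.036, 0.036]
rot [[0.0, 0.0, 0.0], [0.0, 0.0, 0.0], [0.0, 0.0, 0.0], [0.0, 0.0, 0.0], [0.0, 0.0, 0.0]] xyz [[0.0, 0.027, 0.001], [-0.001, 0.013, 0.0], [-0.001, 0.014, 0.0], [0.0, 0.013, 0.0], [0.0, 0.0, 0.01]] f [0.036, 0.036, 0.036, 0.036, 0.036]
end [0.4395 0.1999 0.2598]
```

Call:
send_rows(rotation=[[0, 0, 0], [0, 0, 0], [0, 0, 0], [0, 0, 0], [0, 0, 0]], xyz=[[-0.001, 0.028, 0.001], [-0.001, 0.028, 0.001], [0, 0.028, 0.001], [-0.001, 0.028, 0.001], [0, 0.028, 0.001]], fingers=[0.036, 0.036, 0.036, 0.036, 0.036])

```text
time: 17.02
tool_pos: [0.4457, -0.0068, 0.2743]
tcp_rot: [-0.023, 1.0, 0.0, 0.0]
force: [-0.2, 0.2, -1.0]
opening: 0.48
finger_force: 12.0
```

```bash
python3 -c "
from h import *
state()"
```

```text
t 17.02 p [ 0.4457 -0.0068  0.2743] xyaw -177.34 z [ 0.     0.001 -1.   ] F [-0.2  0.2 -1. ] op 44.7 ff 12.0 q [ 0.64  0.3  -0.93  2.1   0.31  0.88  1.14]
```

Joints are fine; continuing.

Call:
send_rows(rotation=[[0, 0, 0], [0, 0, 0], [0, 0, 0], [0, 0, 0], [0, 0, 0]], xyz=[[-0.001, 0.028, 0.001], [0, 0.027, 0.001], [-0.001, 0.028, 0.001], [0, 0.027, 0.001], [-0.001, 0.028, 0]], fingers=[0.036, 0.036, 0.036, 0.036, 0.036])

```text
time: 17.43
tool_pos: [0.4416, 0.1314, 0.2702]
tcp_rot: [-0.023, 1.0, 0.0, -0.0]
force: [1.1, -0.8, -1.2]
opening: 0.483
finger_force: 12.0
```

Call:
send_rows(rotation=[[0, 0, 0], [0, 0, 0], [0, 0, 0], [0, 0, 0], [0, 0, 0]], xyz=[[0, 0.027, 0.001], [-0.001, 0.015, 0], [-0.001, 0.014, 0], [0, 0.01, 0], [0, 0, 0.01]], fingers=[0.036, 0.036, 0.036, 0.036, 0.036])

```text
time: 17.85
tool_pos: [0.4408, 0.1994, 0.2604]
tcp_rot: [-0.025, 1.0, 0.002, 0.001]
force: [0.3, -0.1, -0.5]
opening: 0.482
finger_force: 12.0
```

```bash
python3 - <<'E'
from h import *
state(); f=snap('wrist','w5.png'); P=cloud(f); x,y,z=P[...,0],P[...,1],P[...,2]
m=(x>.36)&(x<.43)&(y>.24)&(y<.33)&(z>.03)&(z<.1); print('floor',np.nanmedian(z[m]),m.sum())
E
```

```text
t 17.85 p [0.4408 0.1994 0.2604] xyaw -177.08 z [ 0.003  0.003 -1.   ] F [ 0.3 -0.1 -0.5] op 44.8 ff 12.0 q [ 0.16  0.38 -0.92  2.05  0.39  0.89  0.65]
floor 0.0697934456697778 3699
```

View pics/w5.png

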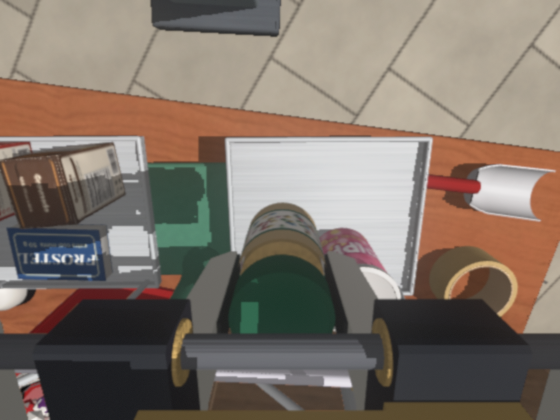

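The wrist view shows the jar hanging upright at (285,260) over the free front of the left pan. The pop tin is at (360,265), the tray front lip is at row 140, and the floor is at z 0.0698. Lowering.

Call:
send_rows(rotation=[[0, 0, 0], [0, 0, 0], [0, 0, 0], [0, 0, 0], [0, 0, 0]], xyz=[[0, 0, 0.015], [0, 0, 0.015], [0, 0, 0.015], [0, 0, 0.015], [0, 0, 0.015]], fingers=[0.036, 0.036, 0.036, 0.036, 0.036])

```text
time: 18.32
tool_pos: [0.4396, 0.1954, 0.1828]
tcp_rot: [-0.024, 1.0, -0.0, -0.001]
force: [-0.7, -0.2, -1.1]
opening: 0.48
finger_force: 12.0
```

Call:
send_rows(rotation=[[0, 0, 0], [0, 0, 0], [0, 0, 0], [0, 0, 0], [0, 0, 0]], xyz=[[0, 0, 0.015], [0, 0, 0.015], [0, 0, 0.013], [0, 0, 0.01], [0, 0, 0.006]], fingers=[0.036, 0.036, 0.036, 0.036, 0.036])

```text
time: 18.73
tool_pos: [0.4392, 0.1959, 0.1237]
tcp_rot: [-0.025, 1.0, -0.0, -0.001]
force: [0.3, -0.4, -0.2]
opening: 0.485
finger_force: 12.0
```

Call:
send_rows(rotation=[[0, 0, 0], [0, 0, 0], [0, 0, 0], [0, 0, 0], [0, 0, 0]], xyz=[[0, 0, 0.003], [0, 0, 0.003], [0, 0, 0.003], [0, 0, 0.002], [0, 0, 0]], fingers=[0.036, 0.036, 0.036, 0.036, 0.036])

```text
time: 19.15
tool_pos: [0.4394, 0.1974, 0.1142]
tcp_rot: [-0.026, 1.0, 0.001, 0.0]
force: [-0.8, 0.1, -1.2]
opening: 0.481
finger_force: 12.0
```

```bash
python3 - <<'E'
from h import *
state(); f=snap('wrist'); P=cloud(f); x,y,z=P[...,0],P[...,1],P[...,2]
m=(x>.36)&(x<.43)&(y>.24)&(y<.33)&(z>.03)&(z<.1); print('floor',np.nanmedian(z[m]),m.sum())
E
```

```text
t 19.15 p [0.4394 0.1974 0.1142] xyaw -177.03 z [ 0.     0.001 -1.   ] F [-0.8  0.1 -1.2] op 44.7 ff 12.0 q [-0.04  0.56 -0.71  2.21  0.68  0.59  0.37]
floor 0.06861598459089245 9598
```

Call:
send_rows(rotation=[[0, 0, 0], [0, 0, 0], [0, 0, 0], [0, 0, 0], [0, 0, 0]], xyz=[[0, 0, 0.002], [0, 0, 0.002], [0, 0, 0.001], [0, 0, 0.001], [0, 0, 0.001]], fingers=[0.036, 0.036, 0.036, 0.036, 0.036])

```text
time: 19.62
tool_pos: [0.4394, 0.1976, 0.1071]
tcp_rot: [-0.026, 1.0, 0.001, 0.0]
force: [0.3, 0.2, 0.5]
opening: 0.481
finger_force: 12.0
```

Call:
send_rows(rotation=[[0, 0, 0], [0, 0, 0], [0, 0, 0], [0, 0, 0], [0, 0, 0]], xyz=[[0, 0, 0.001], [0, 0, 0.001], [0, 0, 0], [0, 0, 0], [0, 0, 0]], fingers=[0.036, 0.036, 0.036, 0.036, 0.036])

```text
time: 20.03
tool_pos: [0.4393, 0.1974, 0.1052]
tcp_rot: [-0.026, 1.0, 0.0, -0.0]
force: [-0.7, 0.4, 0.6]
opening: 0.485
finger_force: 12.0
```

Call:
send_rows(rotation=[[0, 0, 0], [0, 0, 0], [0, 0, 0], [0, 0, 0], [0, 0, 0]], xyz=[[0, 0, 0], [0, 0, 0], [0, 0, 0], [0, 0, 0], [0, 0, 0]], fingers=[0.036, 0.036, 0.036, 0.036, 0.036])

```text
time: 20.45
tool_pos: [0.4393, 0.1974, 0.1052]
tcp_rot: [-0.026, 1.0, 0.0, -0.0]
force: [0.9, 0.6, 0.7]
opening: 0.48
finger_force: 12.0
```

```bash
python3 - <<'E'
from h import *
state(); f=snap('wrist'); P=cloud(f); x,y,z=P[...,0],P[...,1],P[...,2]
m=(x>.36)&(x<.43)&(y>.24)&(y<.33)&(z>.03)&(z<.1); print('floor',np.nanmedian(z[m]),m.sum())
E
```

```text
t 20.45 p [0.4393 0.1974 0.1052] xyaw -177.02 z [-0.     0.001 -1.   ] F [0.9 0.6 0.7] op 44.6 ff 12.0 q [-0.05  0.58 -0.69  2.22  0.7   0.57  0.35]
floor 0.06062484453731165 9785
```

The floor has followed the jar down to the level height, so the jar is resting on the tray. Releasing.

Call:
send_rows(rotation=[[0, 0, 0], [0, 0, 0], [0, 0, 0], [0, 0, 0], [0, 0, 0]], xyz=[[0, 0, 0], [0, 0, 0], [0, 0, 0], [0, 0, 0], [0, 0, 0]], fingers=[0.045, 0.048, 0.053, 0.06, 0.064])

```text
time: 20.92
tool_pos: [0.4393, 0.1974, 0.1051]
tcp_rot: [-0.026, 1.0, 0.0, -0.0]
force: [-0.4, -0.3, -0.0]
opening: 0.662
finger_force: 0.0
```

Call:
send_rows(rotation=[[0, 0, 0], [0, 0, 0], [0, 0, 0], [0, 0, 0], [0, 0, 0]], xyz=[[0, 0, 0], [0, 0, 0], [0, 0, -0.003], [0, 0, -0.008], [0, 0, -0.015]], fingers=[0.064, 0.064, 0.064, 0.064, 0.064])

```text
time: 21.33
tool_pos: [0.4387, 0.1972, 0.131]
tcp_rot: [-0.026, 1.0, 0.0, -0.001]
force: [0.0, -0.1, -0.4]
opening: 0.692
finger_force: 0.0
```

Call:
send_rows(rotation=[[0, 0, 0], [0, 0, 0], [0, 0, 0], [0, 0, 0], [0, 0, 0]], xyz=[[0, 0, -0.025], [0, 0, -0.035], [0, 0, -0.035], [0, 0, -0.035], [0, 0, -0.025]], fingers=[0.064, 0.064, 0.064, 0.064, 0.064])

```text
time: 21.75
tool_pos: [0.4391, 0.198, 0.2896]
tcp_rot: [-0.026, 1.0, 0.001, 0.001]
force: [0.3, -0.3, 0.9]
opening: 0.687
finger_force: 0.0
```

Call:
send_rows(rotation=[[0, 0, 0], [0, 0, 0], [0, 0, 0], [0, 0, 0], [0, 0, 0]], xyz=[[0, 0, -0.02], [0, 0, -0.02], [0, 0, -0.01], [0, 0, 0], [0, 0, 0]], fingers=[0.064, 0.064, 0.064, 0.064, 0.064])

```text
time: 22.17
tool_pos: [0.4392, 0.197, 0.3361]
tcp_rot: [-0.026, 1.0, 0.0, 0.0]
force: [-0.6, -0.5, -0.7]
opening: 0.69
finger_force: 0.0
```

Call:
send_rows(rotation=[[0, 0, 0], [0, 0, 0], [0, 0, 0], [0, 0, 0], [0, 0, 0]], xyz=[[0, 0, 0], [0, 0, 0], [0, 0, 0], [0, 0, 0], [0, 0, 0]], fingers=[0.064, 0.064, 0.064, 0.064, 0.064])

```text
time: 22.58
tool_pos: [0.4392, 0.1973, 0.3357]
tcp_rot: [-0.026, 1.0, 0.0, -0.001]
force: [1.0, -0.7, -0.6]
opening: 0.687
finger_force: 0.0
```

Call:
send_rows(rotation=[[0, 0, 0], [0, 0, 0], [0, 0, 0], [0, 0, 0], [0, 0, 0]], xyz=[[0, 0, 0], [0, 0, 0], [0, 0, 0], [0, 0, 0], [0, 0, 0]], fingers=[0.064, 0.064, 0.064, 0.064, 0.064])

```text
time: 23.0
tool_pos: [0.4394, 0.1972, 0.3362]
tcp_rot: [-0.026, 1.0, 0.001, -0.0]
force: [-0.1, -0.1, -0.4]
opening: 0.689
finger_force: 0.0
```

Call:
send_rows(rotation=[[0, 0, 0], [0, 0, 0], [0, 0, 0], [0, 0, 0], [0, 0, 0]], xyz=[[0, 0, 0], [0, 0, 0], [0, 0, 0], [0, 0, 0], [0, 0, 0]], fingers=[0.064, 0.064, 0.064, 0.064, 0.064])

```text
time: 23.42
tool_pos: [0.4394, 0.1972, 0.3362]
tcp_rot: [-0.026, 1.0, 0.001, -0.0]
force: [0.1, 0.1, -0.2]
opening: 0.688
finger_force: 0.0
```

```bash
python3 - <<'E'
from h import *
state()
for n in ('side','wrist','side'):
    f=snap(n); P=cloud(f); x,y,z=P[...,0],P[...,1],P[...,2]
    m=(x>.36)&(x<.43)&(y>.24)&(y<.33)&(z>.03)&(z<.1); print(n,'floorL',np.nanmedian(z[m]),m.sum())
    m=(x>.42)&(x<.49)&(y>-.148)&(y<-.126)&(z>.03)&(z<.1); print('floorR',np.nanmedian(z[m]),m.sum())
    m=(x>.51)&(x<.55)&(y>-.05)&(y<.27)&(z>.30)&(z<.335); print('beam slope',np.polyfit(y[m],z[m],1),m.sum())
    if n=='wrist': w=f
    else: s=f
W=np.zeros((560,800,3),'uint8'); a=cv2.resize(s['pixels'][130:410,200:340],(280,560)); W[:,:280]=a; W[:390,280:]=cv2.resize(w['pixels'],(520,390)); cv2.imwrite('pics/end.png',W[:,:,::-1])
E
```

```text
t 23.42 p [0.4394 0.1972 0.3362] xyaw -177.02 z [-0.     0.001 -1.   ] F [ 0.1  0.1 -0.2] op 64.0 ff 0.0 q [ 0.24  0.29 -0.98  1.95  0.28  1.05  0.76]
side floorL 0.05921957902660124 155
floorR 0.059940344887039254 162
beam slope [-0.00938997  0.31726822] 484
wrist floorL 0.060060645688651104 2507
floorR nan 0
beam slope [0.04790439 0.30869663] 714
side floorL 0.058633994253809996 158
floorR 0.059905006877323586 170
beam slope [-0.00923504  0.31719383] 485
  return np.nanmean(a, axis, out=out, keepdims=keepdims)
```

View pics/end.png

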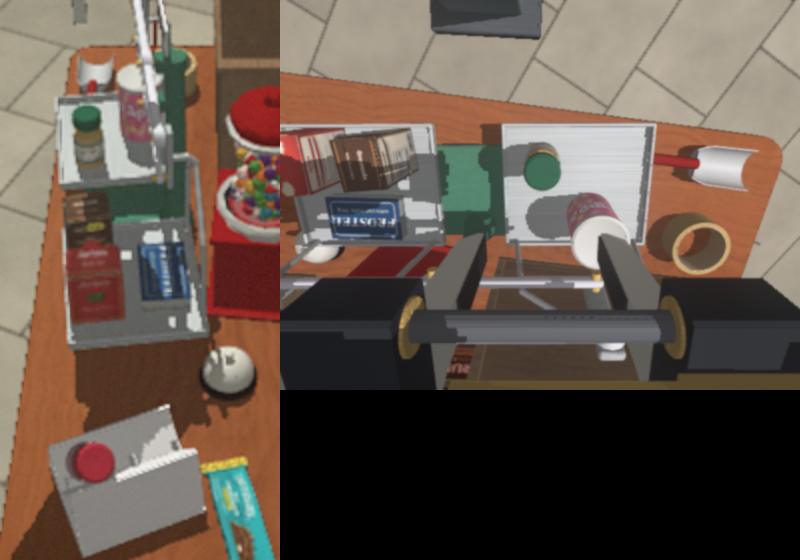

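The side view shows the jar upright at (88,140) with the pop tin in the left pan. Both cartons and the mint tin stand on the right pan's floor, and the red jar, bell and tape roll are where they were. The two pan floors are level to about 1 mm.

```bash
python3 -c "
from cell import *
print(sign_off())"
```

```text
the job is handed in; nothing more can be done
None
```

The job is handed in: the red carton went to the right pan and the green-lidded jar to the left pan, all five goods stand upright on a pan floor, and the pan floors measured level to about 1 mm at 23 s.

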